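Lay out the model goods yard

ROBOT

A 6-joint arm with a two-finger parallel gripper is mounted at the origin on the work surface. World frame = base frame: x ahead of the robot, y to its left, z up, the work surface at z = 0. Lengths are in m, angles in degrees, forces in N, time in s.
With the tool pointing down it reaches from about 0.25 to 0.725 m from the base axis. Payload 9.7 kg.
Tool frame: the origin (TCP) lies at the very end of the fingers, on their centre line; the grasp point (between the pads) lies 19 mm behind it (bot.pinch_z is the distance from the TCP to the grasp point, in m); x points along the fingers, z is the direction in which the jaws open and shut, and the axes are right-handed (so a half turn about x gives the same grasp; the last joint's range is limited). The gripper opens to 85 mm and grips with 20 to 120 N. Pads are 22 mm wide; open, the fingers measure 114 mm over their backs; the gripper's body (76 mm by 85 mm) begins 54 mm behind the grasp point. The pads swing forward as they close: fully open they stand 13 mm farther back than shut.
Start: joints at [67.265, 4.979, 10.078, 95.1, 0, 90], TCP at [0.213, 0.507, 0.231] pointing down, gripper open.
Joint ranges: [-179.16, 179.16], [-48.56, 103.87], [-65.8, 70.77], [-126.05, 130.52], [-82.76, 87.17], [-180, 180]. Speed limits (degrees/s): [127.2, 127.2, 147.25, 180, 180, 180].

INTERFACE

Orientations are given as [roll, pitch, yaw] about the fixed x, y, z axes, in that order (R = Rz(yaw) Ry(pitch) Rx(roll)).
In Python, from workcell import bot gives the robot as it stands.
- The arm moves only by the tool play_rows, never from a script. Its argument "rows" is a list of rows, each a list of 3 entries, a list of its own where there are three numbers: the shift along the tool's x, y, z in cm, then the turn about the tool's x in degrees, then the finger opening in cm, from 0 to 8.54. A call has 1 to 12 rows; each row is the pose to reach, as a shift and turn from the pose commanded when the call began, along the tool's axes at that moment; what a row does not reach only later rows make up. A row lasts 1/12 s, in which the tool goes at most 41.7 mm and 7.16 degrees, less where a joint would pass 70% of its speed; a pose out of reach is approached as far as the arm can. A call with a gripper value outside its range is refused whole. The fingers move at their own pace and stop on an object; "squeeze" is the grip in N (left out, the last holds). Time passes only in rows, so rows that repeat a pose let the fingers close. It gives the time, the measured TCP pose, the force and the opening at its end, in the units of the state.
- bot.get_obs(): the state, without advancing time (a new reading comes with each control period).
- bot.camera(name): name is "side" or "top"; returns (picture, depth): 384x512x3 uint8, blue, green, red; 384x512 float32, m along the optical axis (not along the pixel's ray), 0 where there is no reading.
- bot.camera_model(name): a dict with "fx", "fy", "cx", "cy" (pixels), "origin" and "attitude" of the camera in the world. Camera axes: x right, y down, z forward; pixel columns grow to the right and rows downward; lengths in m; the calibration is good to about 2 mm. A picture is of the moment at which its call begins. camera_model takes no time and is no camera call.
- bot.job_done(): hands the job in, once; it reports no verdict.
The state is a dict: "time": time; "q": joint angles; "qd": joint speeds; "joint_efforts": joint torques, N m; "ee_pos": TCP position; "tcp_rot": TCP orientation; "wrist_force": force on the tool from outside, world axes, zero at the start; "torque": the same for the moment, N m; "opening": finger opening in m.
Only numpy, scipy, OpenCV 4.12 (cv2) and the standard library are available. Lean on these libraries where they do the work, as an engineer would, in place of code of your own. Each camera call takes 0.05 s, during which the arm holds its last target.

TASK

Lay out the little goods yard: on the grey loading dock, put the tan crate in the bay next to the red stop block, the rust-brown spoked wheel lying flat in the bay at the opposite end, and the silver-grey churn upright in the bay between them, each centred in its bay. Stand the blue drum upright on top of the crate, centred, and stand the white water column in the middle of the round brown earth base. Leave the paint jars where they are.

Things in the scene. Friction and masses are not known exactly. Their poses are not given: they have to be found in the camera images.
- dock: Fixed model loading dock: flat grey slab 206 x 76 mm, 14 mm high; red stop block (8 mm thick, 70 wide, 10 above the slab) along one short end; two yellow lines across it (x = 29, -37 mm) make three 66 mm bays. Origin: centre of the underside; x along the slab to the red block, z up. Bay centres: red end x = 62, middle x = -4, plain end x = -70 mm, all y = 0, z = 14 mm. Any yaw.
- earth: Round brown earth base, fixed to the mat: a flat disc 80 mm across, 6 mm high, a darker brown spot at its centre. Origin: centre of its underside, z up; its top is at z = 6 mm.
- column: Model water column, white, standing loose: foot 30 mm across (6 mm high), shaft 20 mm across between z = 9 and 52 mm, head 28 mm across, 62 mm tall in all, about 35 g. Origin: centre of its underside, z up.
- crate: Model packing crate, tan with darker slat lines, a solid block 44 mm (its x) x 36 mm (its y) x 34 mm tall with a flat top, about 45 g, standing loose. Origin: centre of its underside, z up.
- drum: Model oil drum, blue, a plain upright cylinder 32 mm across and 40 mm tall, about 40 g, standing loose. Origin: centre of its underside, z up.
- churn: Model milk churn, silver-grey, standing loose: body 30 mm across up to z = 33 mm, neck 20 mm, lid 24 mm across at the top, 46 mm tall in all, about 35 g. Origin: centre of its underside, z up.
- wheel: Model spoked wagon wheel, rust brown, lying flat and loose: 40 mm across, 12 mm thick, about 25 g. Origin: centre of its underside, z up (its axle line).
- jar_green: Bystander: closed paint jar, green with a black band and a lid of the same colour, 44 mm across, 55 mm tall, standing loose on the mat. Origin: centre of its underside, z up. Leave it where it is.
- jar_red: Bystander: closed paint jar, red with a black band and a lid of the same colour, 44 mm across, 55 mm tall, standing loose on the mat. Origin: centre of its underside, z up. Leave it where it is.
- jar_yellow: Bystander: closed paint jar, yellow with a black band and a lid of the same colour, 44 mm across, 55 mm tall, standing loose on the mat. Origin: centre of its underside, z up. Leave it where it is.

How it is judged (in metres and radians):
At the end, for the whole second after the job is handed in: On the dock, within 12 mm of bay centre along and across: crate in the red-end bay, churn middle, wheel plain end. Drum on the crate within 10 mm of its centre, column on the earth base within 12 mm. All within 0.12 rad of upright or flat, at rest, released; no jar moved 20 mm (x of crate in the frame of dock between 0.05 and 0.074 m and y of crate in the frame of dock between -0.012 and 0.012 m and z of crate in the frame of dock between 0.01 and 0.018 m and x of churn in the frame of dock between -0.016 and 0.008 m and y of churn in the frame of dock between -0.012 and 0.012 m and z of churn in the frame of dock between 0.01 and 0.018 m and x of wheel in the frame of dock between -0.082 and -0.058 m and y of wheel in the frame of dock between -0.012 and 0.012 m and z of wheel in the frame of dock between 0.01 and 0.018 m and horizontal distance between drum and crate below 0.01 m and z of drum in the frame of crate between 0.03 and 0.038 m and horizontal distance between column and earth below 0.012 m and z of column in the frame of earth between 0.002 and 0.01 m and angle between each of crate, churn, wheel, drum, column's own z axis and vertical below 0.12 rad and linear speed of each of crate, churn, wheel, drum, column below 0.01 m/s and distance of each of jar_green, jar_red, jar_yellow from where it was at the start of the episode below 0.02 m); the robot touches nothing.
It fails at once if the green paint jar is knocked over or pushed away (distance of jar_green from where it was at the start of the episode above 0.02 m or angle between jar_green's own z axis and vertical above 0.3 rad).
It fails at once if the red paint jar is knocked over or pushed away (distance of jar_red from where it was at the start of the episode above 0.02 m or angle between jar_red's own z axis and vertical above 0.3 rad).
It fails at once if the yellow paint jar is knocked over or pushed away (distance of jar_yellow from where it was at the start of the episode above 0.02 m or angle between jar_yellow's own z axis and vertical above 0.3 rad).
It also fails if it takes over 128 s, if anything falls off the work surface, if the arm or the gripper's body presses on something with over 40 N, if the wrist force passes 120 N, or if a joint passes its speed limit or range.

## Working session

There is one attempt and no reset: what is moved stays moved. The work goes in short steps, Python scripts to look and compute and a tool call to move; the robot and the scene stay as the last step left them, time stands still between calls to the robot, and variables do not carry over. Pictures are saved under pics/ and viewed, and the job is handed in when it is done.

Besides the shell and the picture viewer there is one more tool, called after ">>>" as a command line: name --argument value ..., lists and objects as JSON in quotes. play_rows: Moves the arm, as the interface text tells. Its arguments: {"type":"object","properties":{"rows":{"type":"array"},"squeeze":{"type":"number"}},"required":["rows"]}

```bash
mkdir -p pics; ls
python3 - <<'E'
from workcell import bot
import cv2
for n in ("side","top"):
    im,d=bot.camera(n); cv2.imwrite(f"pics/{n}0.png",im); 
    import numpy as np; np.save(f"{n}0.npy",d)
    print(bot.camera_model(n))
o=bot.get_obs();print(o,bot.pinch_z)
E
```

```text
pics
{'fx': 424.6497008143741, 'fy': 424.6497008143741, 'cx': 259.34581412971045, 'cy': 192.9096807902805, 'origin': array([ 0.28714557, -0.83463862,  0.61903803]), 'attitude': array([-123.50190838,    1.26115136,  -21.17441415])}
{'fx': 422.5224958298349, 'fy': 422.5224958298349, 'cx': 260.24251713010676, 'cy': 191.56449169330426, 'origin': array([0.46518013, 0.00378927, 1.21398632]), 'attitude': array([-173.50398061,   -0.78272149,  -90.27454912])}
{'time': 0.1, 'q': array([ 6.72633476e+01,  5.00855067e+00,  1.00379356e+01,  9.50997462e+01,
       -8.75095113e-04,  8.99982777e+01]), 'qd': array([-0.05715707,  0.02390427,  0.07880516,  0.04025866, -0.07681845,
       -0.00522951]), 'joint_efforts': array([ 1.86767727e-03, -5.21562481e+01,  4.65653622e+01,  1.60198845e-02,
        7.97743269e-05, -9.45058389e-06]), 'ee_pos': array([0.21249462, 0.5070621 , 0.23063871]), 'tcp_rot': array([-179.28916255,   89.92963323, -112.02409217]), 'wrist_force': array([ 0.05969632, -0.8694157 , -0.48798485]), 'torque': array([ 0.02988796, -0.00549692, -0.03082864]), 'opening': 0.08532996586933507} 0.0187
```

View pics/top0.png

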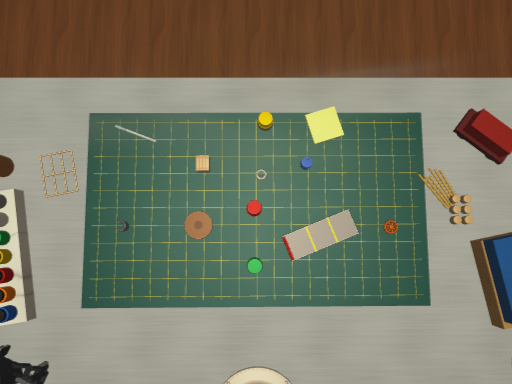

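View pics/side0.png

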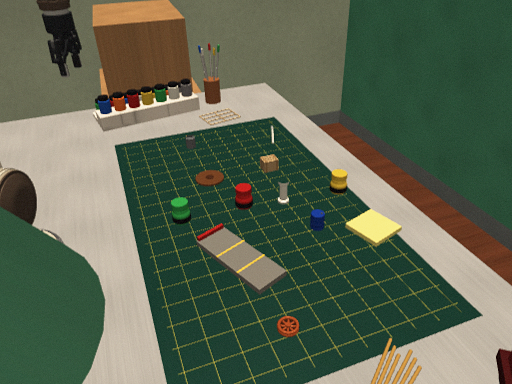

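The top view shows the crate at (203,163), drum at (307,163), column at (261,174), red jar at (254,208), green jar at (255,266) and yellow jar at (265,120). The wheel is at (391,227), the churn probably at (125,226), the earth base at (198,225), and the dock at (320,235) with its red end at left. I'll enlarge these.

Run:
```python
import cv2,numpy as np
im=cv2.imread("pics/top0.png")
def c(x,y,w=26):
    return cv2.resize(im[y-w:y+w,x-w:x+w],(260,260),interpolation=cv2.INTER_NEAREST)
r1=np.hstack([c(203,163),c(307,163),c(261,174)]);r2=np.hstack([c(391,227),c(125,226),c(198,225)])
cv2.imwrite("pics/crops0.png",np.vstack([r1,r2]))
cv2.imwrite("pics/dock0.png",cv2.resize(im[200:275,270:370],(800,600),interpolation=cv2.INTER_NEAREST))
```

```text
(no output)
```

View pics/crops0.png

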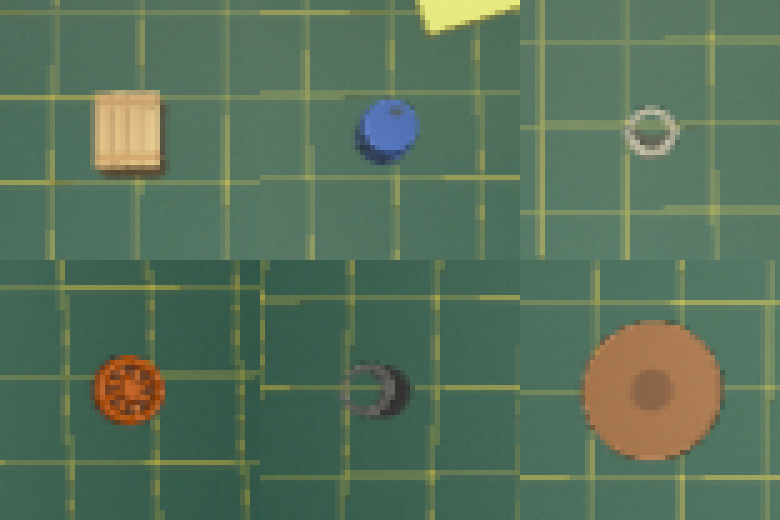

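View pics/dock0.png

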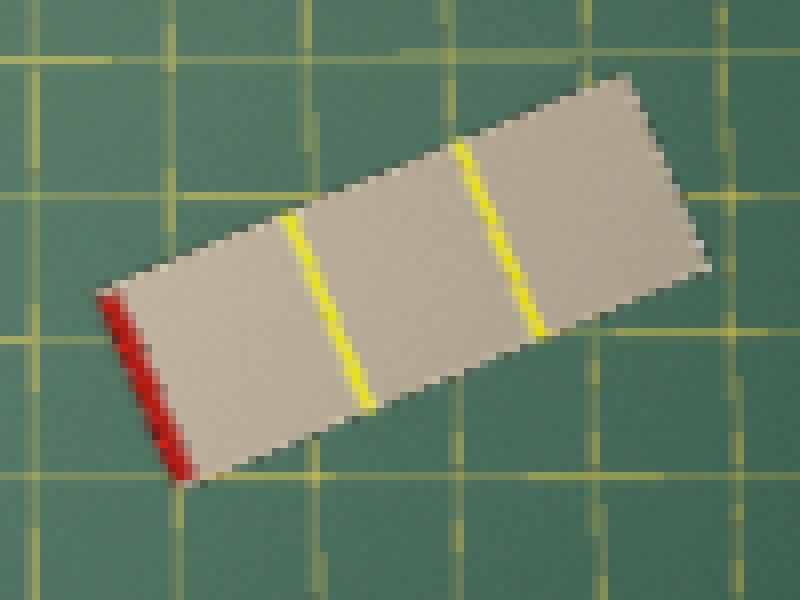

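The crops show the crate's top face at cols 196–209, rows 155–170.6, so its long side runs along world x. The dock is clear, with its corners at about (282,236), (348,209), (359,233) and (294,260). Next I'll measure positions using depth and colour.

```bash
cat > h.py <<'E'
import numpy as np,cv2
from scipy.spatial.transform import Rotation as R
from workcell import bot
def pts(n,d):
    m=bot.camera_model(n); v,u=np.mgrid[0:384,0:512]
    P=np.stack([(u-m['cx'])/m['fx']*d,(v-m['cy'])/m['fy']*d,d],-1)
    return P@R.from_euler('xyz',m['attitude'],degrees=True).as_matrix().T+m['origin']
def ray(n,u,v,z):
    m=bot.camera_model(n); r=R.from_euler('xyz',m['attitude'],degrees=True).as_matrix()@np.array([(u-m['cx'])/m['fx'],(v-m['cy'])/m['fy'],1])
    return m['origin']+r*(z-m['origin'][2])/r[2]
def proj(n,p):
    m=bot.camera_model(n); c=R.from_euler('xyz',m['attitude'],degrees=True).as_matrix().T@(np.array(p)-m['origin'])
    return c[0]/c[2]*m['fx']+m['cx'],c[1]/c[2]*m['fy']+m['cy']
E
python3 - <<'E'
from h import *
d=np.load('top0.npy');P=pts('top',d)
print('mat z',[np.round(P[v,u],4) for v,u in((290,150),(130,360),(190,350),(190,150))])
H=P[...,2]
for n,(u,v),h in (('crate',(203,163),.034),('drum',(307,163),.04),('column',(261,174),.062),('wheel',(391,227),.012),('churn',(125,226),.046),('earth',(198,225),.006),('jr',(254,208),.055),('jg',(255,266),.055),('jy',(265,120),.055),('dock',(320,235),.014)):
    w=45 if n=='dock' else 20
    s=(slice(v-w,v+w),slice(u-w,u+w))
    q=P[s]; z=q[...,2]; m=np.abs(z-h)<(.004 if h<.02 else .006)
    if n=='earth': m=np.abs(z-h)<.0025
    vv,uu=np.nonzero(m); p=q[m]
    rec=cv2.minAreaRect(p[:,:2].astype(np.float32)*1000)
    print(n,len(p),'zmax',round(float(z.max()),4),'mean',p.mean(0).round(4),'rect',np.round(rec[0],1),np.round(rec[1],1),round(rec[2],1), 'pxctr',uu.mean()+u-w,vv.mean()+v-w)
for n,c,z in(('c',[(282,236.5),(348.5,209),(359,233.5),(293,260.5)],.014),):
    for u,v in c: print(ray('top',u,v,z).round(4))
E
```

```text
mat z [array([ 0.3261,  0.2977, -0.0014]), array([ 7.850e-01, -3.085e-01,  7.000e-04]), array([ 0.6074, -0.2746, -0.003 ]), array([ 0.609 ,  0.3046, -0.0009])]
crate 204 zmax 1.214 mean [0.6831 0.1515 0.0333] rect [683.1 151.5] [44.1 34.9] 0.4 pxctr 201.97549019607843 162.41176470588235
drum 97 zmax 1.214 mean [ 0.683  -0.1449  0.0392] rect [ 682.4 -145.5] [28.8 30. ] 88.7 pxctr 306.8041237113402 161.8556701030928
column 1 zmax 1.214 mean [ 0.6429 -0.0233  0.0578] rect [642.9 -23.3] [0. 0.] 0.0 pxctr 264.0 175.0
wheel 108 zmax 1.214 mean [ 0.5012 -0.3852  0.0109] rect [ 495.7 -391.9] [55.4 37.1] 57.2 pxctr 390.8240740740741 226.3148148148148
churn 5 zmax 1.214 mean [0.5032 0.3665 0.0442] rect [502.5 366.5] [ 2.5 14.5] 71.0 pxctr 122.4 226.4
earth 511 zmax 1.214 mean [0.5086 0.1637 0.0058] rect [509.2 166.7] [111.6 110.8] 89.7 pxctr 198.22504892367905 224.60665362035226
jr 161 zmax 1.214 mean [0.5554 0.005  0.0545] rect [555.6   5.4] [36.9 38.1] 63.6 pxctr 253.8695652173913 206.68322981366458
jg 168 zmax 1.214 mean [0.3952 0.0039 0.0546] rect [394.4   3.8] [35.2 37.9] 89.6 pxctr 254.48214285714283 265.7083333333333
jy 152 zmax 1.214 mean [ 0.8052 -0.028   0.0541] rect [804.8 -28.6] [38.6 36.8] 0.0 pxctr 265.3092105263158 118.23684210526315
dock 1709 zmax 1.214 mean [ 0.4803 -0.1861  0.0137] rect [ 478.9 -182.4] [ 75.9 206.2] 22.1 pxctr 321.418958455237 234.0234055002926
[ 0.4737 -0.0741  0.014 ]
[ 0.5509 -0.2649  0.014 ]
[ 0.4812 -0.2928  0.014 ]
[ 0.4065 -0.1044  0.014 ]
```

Run:
```python
import cv2,numpy as np
im=cv2.imread("pics/top0.png");s=cv2.imread("pics/side0.png")
def c(im,x,y,w=13):
    return cv2.resize(im[y-w:y+w,x-w:x+w],(390,290),interpolation=cv2.INTER_CUBIC)
r1=np.hstack([c(im,125,226),c(im,261,174)]);r2=np.hstack([c(s,190,142,20),c(s,284,192,20)])
cv2.imwrite("pics/crops1.png",np.vstack([r1,r2]))
```

```text
(no output)
```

View pics/crops1.png

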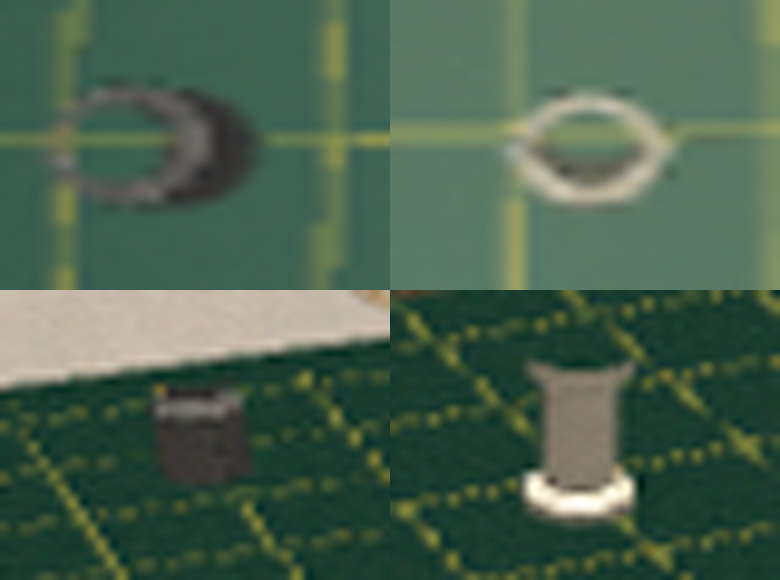

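Run:
```python
from h import *
u,v=261-13+(589-390)/15-.5,174-13+148/11.15-.5
for z in(.006,.062): print('column top',z,ray('top',u,v,z).round(4))
f=lambda u,v,x,y:(x-20+u/9.75-.5,y-20+v/7.25-.5)
a=f(191,229,284,192);p=ray('side',*a,0)
m=bot.camera_model('side');k=p[:2]-m['origin'][:2];k/=np.linalg.norm(k)
print('column side',p[:2]+k*.015)
for z in(.033,.046): print('churn top',ray('top',120.3,225.6,z).round(4))
a=f(203,193,190,142);p=ray('side',*a,0)
k=p[:2]-m['origin'][:2];k/=np.linalg.norm(k)
print('churn side',p[:2]+k*.015)
```

```text
column top 0.006 [ 0.6544 -0.0151  0.006 ]
column top 0.062 [ 0.6457 -0.0143  0.062 ]
column side [ 0.65713908 -0.011197  ]
churn top [0.5058 0.3759 0.033 ]
churn top [0.5053 0.3718 0.046 ]
churn side [0.50654491 0.38269004]
```

```bash
cat > ov.py <<'E'
from h import *
def circ(n,c,z,r):
    t=np.linspace(0,2*np.pi,60)
    return np.array([proj(n,(c[0]+r*np.cos(a),c[1]+r*np.sin(a),z)) for a in t])
def ov(n,im,c,zr,w,S=12,ctr=None,col=(255,0,255)):
    u,v=ctr or [int(round(x)) for x in proj(n,(*c,.02))]
    o=cv2.resize(im[v-w:v+w,u-w:u+w],None,fx=S,fy=S,interpolation=cv2.INTER_CUBIC)
    for z,r in zr:
        p=(circ(n,c,z,r)-[u-w,v-w]+.5)*S
        cv2.polylines(o,[p.astype(np.int32)],True,col,1)
    return o
E
python3 - <<'E'
from ov import *
t=cv2.imread("pics/top0.png");s=cv2.imread("pics/side0.png")
print('earth',ray('top',197.9,224.5,.006),'wheel',ray('top',390.3,226.5,.012))
C=(.655,-.0135);zr=[(0,.015),(.006,.015),(.062,.014)]
r1=np.hstack([ov('top',t,C,zr,13,10),ov('side',s,C,zr,13,10),ov('side',s,(.683,-.145),[(0,.016),(.04,.016)],13,10)])
C=(.506,.377);zr=[(0,.015),(.033,.015),(.046,.012)]
r2=np.hstack([ov('top',t,C,zr,13,10),ov('side',s,C,zr,13,10),ov('side',s,ray('top',390.3,226.5,.012)[:2],[(0,.02),(.012,.02)],13,10)])
cv2.imwrite("pics/ov.png",np.vstack([r1,r2]))
E
```

```text
earth [0.50887249 0.16456458 0.006     ] wheel [ 0.50061617 -0.3833323   0.012     ]
```

View pics/ov.png

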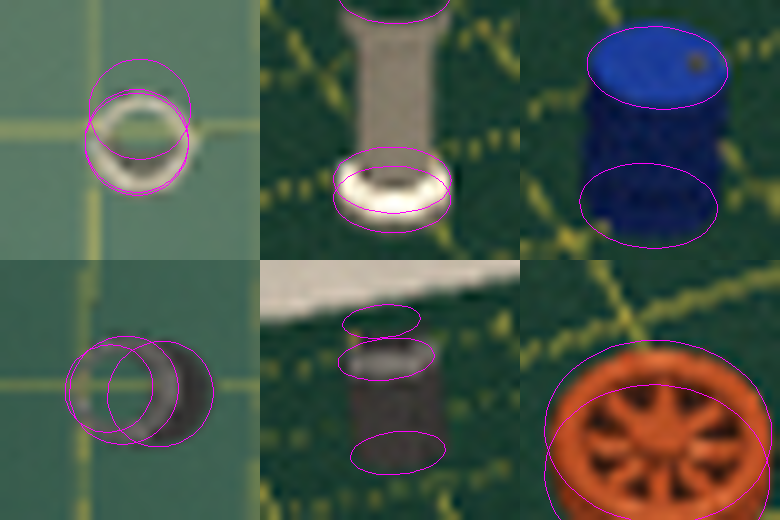

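Overlays on the known shapes agree to about 2 mm. The lid and head tops render as see-through, but the foot and body rings fit at column (.654, -.0145) and churn (.506, .377). Next is a planning helper and a cross-check of the dock pose.

```bash
cat > plan.py <<'E'
from h import *
import sys
DC=np.array([.4785,-.1835]);DY=112.
dd=np.array([np.cos(np.radians(DY)),np.sin(np.radians(DY))])
def plan(wps):
    o=bot.get_obs(); T=R.from_euler('xyz',o['tcp_rot'],degrees=True).as_matrix()
    jaw=np.degrees(np.arctan2(T[1,2],T[0,2]))
    print('t',o['time'],'tcp',o['ee_pos'].round(4),'jaw',round(jaw,1),'q',o['q'].round(0),'open',round(o['opening'],4),'F',o['wrist_force'].round(1))
    q1=o['q'][0];k=None
    for x,y,z,phi in wps:
        s=T.T@(np.array([x,y,z])-o['ee_pos'])*100
        t=(-(phi-jaw)+90)%180-90   # turn about tool x (down)
        # q6 after: world jaw = q1 + const -/+ q6
        dq1=np.degrees(np.arctan2(y,x))-q1
        print('  shift cm',s.round(2),'turn',round(t,1),'(alt %+.1f)'%(t-180*np.sign(t)),'dq1',round(dq1,1))
if __name__=='__main__':
    a=[float(v) for v in sys.argv[1:]]
    plan([a[i:i+4] for i in range(0,len(a),4)])
E
python3 - <<'E'
from plan import *
for X in(62,-4,-70): print(X,(DC+dd*X/1000).round(4),)
for l in([(290,215),(370,410)],[(460,145),(543,335)],[(108,297),(185,480)]):
    ps=[ray('top',270+u/8-.5,200+v/8-.5,.014)[:2] for u,v in l]; m=np.mean(ps,0)
    e=np.array([-dd[1],dd[0]]);print('line',((m-DC)@dd).round(4),((m-DC)@e).round(4))
E
python3 plan.py .683 .1515 .15 0 .683 .1515 .003 0
```

```text
62 [ 0.4553 -0.126 ]
-4 [ 0.48   -0.1872]
-70 [ 0.5047 -0.2484]
line 0.0301 -0.0005
line -0.0362 -0.0009
line 0.1005 -0.0005
t 0.1 tcp [0.2125 0.5071 0.2306] jaw 67.3 q [67.  5. 10. 95. -0. 90.] open 0.0853 F [ 0.1 -0.9 -0.5]
  shift cm [  8.08 -57.14 -14.6 ] turn 67.3 (alt -112.7) dq1 -54.8
  shift cm [ 22.78 -57.14 -14.58] turn 67.3 (alt -112.7) dq1 -54.8
```

>>> play_rows --rows '[[[1,-10,-2.5],12,6.5],[[3,-30,-7.5],35,6.5],[[8.1,-57.1,-14.6],67.3,6.5],[[8.1,-57.1,-14.6],67.3,6.5],[[8.1,-57.1,-14.6],67.3,6.5],[[8.1,-57.1,-14.6],67.3,6.5],[[8.1,-57.1,-14.6],67.3,6.5],[[8.1,-57.1,-14.6],67.3,6.5],[[8.1,-57.1,-14.6],67.3,6.5],[[8.1,-57.1,-14.6],67.3,6.5],[[8.1,-57.1,-14.6],67.3,6.5],[[8.1,-57.1,-14.6],67.3,6.5]]' --squeeze 30

```text
time: 1.1
ee_pos: [0.6091, 0.207, 0.1631]
tcp_rot: [-168.1, 90.0, -168.1]
wrist_force: [0.3, 0.6, -0.1]
opening: 0.0649
```

>>> play_rows --rows '[[[0,0,0],0,6.5]]'

```text
time: 1.18
ee_pos: [0.6115, 0.2038, 0.1604]
tcp_rot: [-133.8, 89.8, -134.2]
wrist_force: [0.4, 1.4, -0.4]
opening: 0.065
```

```bash
python3 plan.py .683 .1515 .15 0 .683 .1515 .003 0
```

```text
t 1.1833 tcp [0.6115 0.2038 0.1604] jaw -0.3 q [ 18.  18.  17.  89.  -0. 109.] open 0.065 F [ 0.4  1.4 -0.4]
  shift cm [ 1.03 -5.19  7.18] turn -0.3 (alt +179.7) dq1 -6.0
  shift cm [15.73 -5.16  7.21] turn -0.3 (alt +179.7) dq1 -6.0
```

>>> play_rows --rows '[[[1,-5.2,7.2],0,6.5],[[1,-5.2,7.2],0,6.5],[[1,-5.2,7.2],0,6.5],[[4,-5.2,7.2],0,6.5],[[8,-5.2,7.2],0,6.5],[[8,-5.2,7.2],0,6.5],[[8,-5.2,7.2],0,6.5]]'

```text
time: 1.77
ee_pos: [0.6779, 0.1564, 0.0815]
tcp_rot: [-167.5, 89.7, -167.5]
wrist_force: [0.0, -0.8, 1.2]
opening: 0.0649
```

```bash
python3 plan.py .683 .1515 .003 0 .683 .1515 .16 0
```

```text
t 1.7667 tcp [0.6779 0.1564 0.0815] jaw -0.0 q [ 13.  25.  18.  83.   0. 103.] open 0.0649 F [ 0.  -0.8  1.2]
  shift cm [ 7.85 -0.48  0.55] turn -0.0 (alt +180.0) dq1 -0.5
  shift cm [-7.85 -0.5   0.47] turn -0.0 (alt +180.0) dq1 -0.5
```

>>> play_rows --rows '[[[0,-0.5,0.5],0,6.5],[[0,-0.5,0.5],0,6.5],[[3,-0.5,0.5],0,6.5],[[5.5,-0.5,0.5],0,6.5],[[7,-0.5,0.5],0,6.5],[[7.8,-0.5,0.5],0,6.5],[[7.8,-0.5,0.5],0,6.5],[[7.8,-0.5,0.5],0,6.5]]'

```text
time: 2.43
ee_pos: [0.6857, 0.1518, 0.0077]
tcp_rot: [12.3, 89.9, 12.3]
wrist_force: [0.1, -0.1, 0.5]
opening: 0.065
```

```bash
python3 plan.py .683 .1515 .003 0
python3 - <<'E'
from h import *
im,d=bot.camera('top');s,_=bot.camera('side')
cv2.imwrite('pics/g1.png',np.hstack([cv2.resize(im[130:190,170:230],(400,400)),cv2.resize(s[110:190,230:310],(400,400))]))
E
```

```text
t 2.4333 tcp [0.6857 0.1518 0.0077] jaw -0.0 q [ 12.  27.  12.  75.  -0. 103.] open 0.065 F [ 0.1 -0.1  0.5]
  shift cm [ 0.47 -0.03 -0.27] turn -0.0 (alt +180.0) dq1 0.0
```

View pics/g1.png

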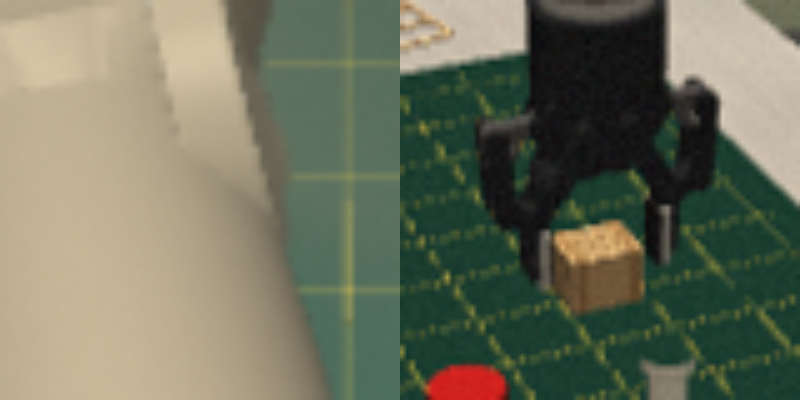

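The fingers straddle the crate, with a 3 mm offset to correct. I'll lower a touch and close.

>>> play_rows --rows '[[[0.5,0,-0.3],0,6.5],[[0.5,0,-0.3],0,6.5],[[0.5,0,-0.3],0,4.0],[[0.5,0,-0.3],0,4.0],[[0.5,0,-0.3],0,4.0],[[0.5,0,-0.3],0,4.0],[[0.5,0,-0.3],0,4.0],[[0.5,0,-0.3],0,4.0],[[-0.5,0,-0.3],0,4.0],[[-1,0,-0.3],0,4.0],[[-1,0,-0.3],0,4.0]]' --squeeze 40

```text
time: 3.45
ee_pos: [0.6826, 0.1518, 0.0177]
tcp_rot: [12.1, 89.9, 12.1]
wrist_force: [0.3, -0.7, -0.3]
opening: 0.0438
```

```bash
python3 plan.py .683 .1515 .15 0 .4553 -.126 .15 22 .4553 -.126 .05 22
python3 - <<'E'
from h import *
s,_=bot.camera('side')
cv2.imwrite('pics/g2.png',cv2.resize(s[110:190,230:310],(400,400)))
E
```

```text
t 3.45 tcp [0.6826 0.1518 0.0177] jaw -0.0 q [ 13.  26.  12.  76.  -0. 103.] open 0.0438 F [ 0.3 -0.7 -0.3]
  shift cm [-13.23  -0.02   0.07] turn -0.0 (alt +180.0) dq1 -0.0
  shift cm [-13.29 -27.79 -22.68] turn -22.0 (alt +158.0) dq1 -28.0
  shift cm [ -3.29 -27.79 -22.7 ] turn -22.0 (alt +158.0) dq1 -28.0
```

View pics/g2.png

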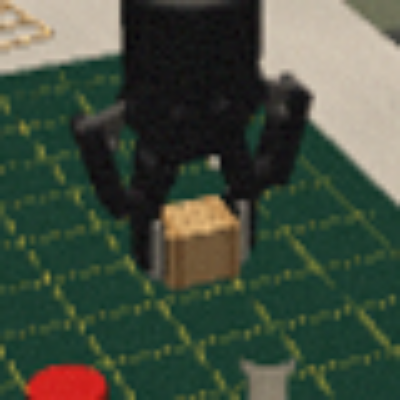

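The crate is gripped, with the opening at 43.8 mm. Next I'll lift and carry it.

>>> play_rows --rows '[[[-2,0,0],0,4.0],[[-5,0,0],0,4.0],[[-8,-1,-1],0,4.0],[[-11,-3,-2.5],-2,4.0],[[-13,-6,-5],-5,4.0],[[-13.3,-9,-7.5],-8,4.0],[[-13.3,-12,-10],-11,4.0],[[-13.3,-15,-12.5],-14,4.0],[[-13.3,-18,-15],-17,4.0],[[-13.3,-21,-17.2],-20,4.0],[[-13.3,-24,-19.6],-22,4.0],[[-13.3,-26,-21.2],-22,4.0]]'

```text
time: 4.5
ee_pos: [0.4675, -0.11, 0.1489]
tcp_rot: [-122.8, 90.0, -100.8]
wrist_force: [1.1, -0.4, -0.4]
opening: 0.0433
```

>>> play_rows --rows '[[[0,-1,-0.8],0,4.0],[[0,-1.8,-1.5],0,4.0],[[0,-1.8,-1.5],0,4.0],[[0,-1.8,-1.5],0,4.0],[[0,-1.8,-1.5],0,4.0]]'

```text
time: 4.92
ee_pos: [0.4628, -0.13, 0.1486]
tcp_rot: [104.2, 90.0, 126.1]
wrist_force: [0.9, 0.1, -0.2]
opening: 0.0435
```

```bash
python3 plan.py .4553 -.126 .15 22 .4553 -.126 .05 22 .4553 -.126 .018 22
```

```text
t 4.9167 tcp [ 0.4628 -0.13    0.1486] jaw 22.0 q [-16.  -5.  -9.  86.   0.  52.] open 0.0435 F [ 0.9  0.1 -0.2]
  shift cm [-0.14  0.65 -0.55] turn -0.0 (alt +180.0) dq1 0.2
  shift cm [ 9.86  0.65 -0.55] turn -0.0 (alt +180.0) dq1 0.2
  shift cm [13.06  0.65 -0.55] turn -0.0 (alt +180.0) dq1 0.2
```

>>> play_rows --rows '[[[1,0.6,-0.5],0,4.0],[[4,0.6,-0.5],0,4.0],[[7,0.6,-0.5],0,4.0],[[9,0.6,-0.5],0,4.0],[[10,0.6,-0.5],0,4.0],[[10,0.6,-0.5],0,4.0],[[10,0.6,-0.5],0,4.0]]'

```text
time: 5.5
ee_pos: [0.4559, -0.1264, 0.0493]
tcp_rot: [139.1, 90.0, 161.1]
wrist_force: [0.0, -0.7, 0.7]
opening: 0.0437
```

```bash
python3 plan.py .4553 -.126 .018 22
python3 - <<'E'
from h import *
s,_=bot.camera('side')
cv2.imwrite('pics/g3.png',cv2.resize(s[190:300,180:300],(720,660))[:600])
E
```

```text
t 5.5 tcp [ 0.4559 -0.1264  0.0493] jaw 22.0 q [-15.  -5. -20.  75.   0.  52.] open 0.0437 F [ 0.  -0.7  0.7]
  shift cm [ 3.13  0.06 -0.04] turn 0.0 (alt -180.0) dq1 0.0
```

View pics/g3.png

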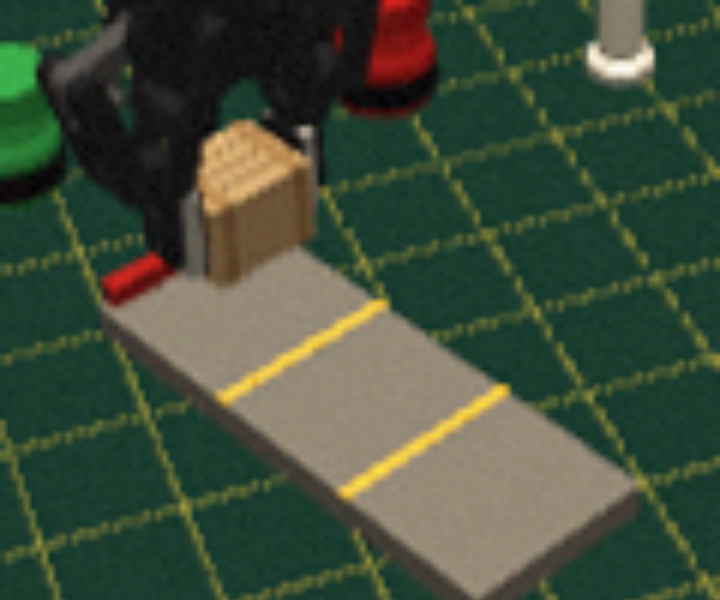

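The crate is over the red bay, so I'll lower it and watch the force.

>>> play_rows --rows '[[[1.5,0,0],0,4.0],[[2.5,0,0],0,4.0],[[2.9,0,0],0,4.0],[[3.0,0,0],0,4.0],[[3.0,0,0],0,4.0],[[3.0,0,0],0,4.0]]'

```text
time: 6.05
ee_pos: [0.4559, -0.1269, 0.0195]
tcp_rot: [-38.8, 90.0, -16.8]
wrist_force: [0.0, -0.6, -0.9]
opening: 0.0437
```

>>> play_rows --rows '[[[0.1,0,0],0,4.0],[[0.2,0,0],0,4.0],[[0.2,0,0],0,4.0]]'

```text
time: 6.3
ee_pos: [0.4556, -0.1269, 0.0169]
tcp_rot: [-42.1, 90.0, -20.2]
wrist_force: [0.2, -0.3, -0.9]
opening: 0.0434
```

>>> play_rows --rows '[[[0.1,0,0],0,4.0],[[0.1,0,0],0,4.0],[[0.1,0,0],0,4.0]]'

```text
time: 6.55
ee_pos: [0.4555, -0.1268, 0.0158]
tcp_rot: [155.1, 90.0, 177.1]
wrist_force: [0.4, -0.4, -0.4]
opening: 0.0441
```

>>> play_rows --rows '[[[0.1,0,0],0,4.0],[[0.1,0,0],0,4.0],[[0.1,0,0],0,4.0]]'

```text
time: 6.8
ee_pos: [0.4557, -0.1269, 0.0152]
tcp_rot: [-38.4, 90.0, -16.5]
wrist_force: [-1.3, 0.1, 4.2]
opening: 0.0431
```

Contact shows at 4.2 N. I'll release and lift.

>>> play_rows --rows '[[[0,0,0],0,5.0],[[0,0,0],0,6.5],[[0,0,0],0,6.5],[[0,0,0],0,6.5],[[-2,0,0],0,6.5],[[-5,0,0],0,6.5],[[-9,0,0],0,6.5],[[-12,0,0],0,6.5],[[-12,0,0],0,6.5],[[-12,0,0],0,6.5],[[-12,0,0],0,6.5]]'

```text
time: 7.72
ee_pos: [0.4554, -0.1268, 0.1343]
tcp_rot: [143.0, 90.0, 164.9]
wrist_force: [-0.2, 0.1, 0.3]
opening: 0.0648
```

```bash
python3 plan.py .506 .377 .13 52 .506 .377 .08 52
python3 - <<'E'
from h import *
s,_=bot.camera('side')
cv2.imwrite('pics/g4.png',cv2.resize(s[190:300,180:300],(720,660))[:600])
E
```

```text
t 7.7167 tcp [ 0.4554 -0.1268  0.1343] jaw 22.0 q [-16.  -6. -12.  85.  -0.  52.] open 0.0648 F [-0.2  0.1  0.3]
  shift cm [ 0.43 44.83 23.54] turn -30.0 (alt +150.0) dq1 52.2
  shift cm [ 5.43 44.83 23.54] turn -30.0 (alt +150.0) dq1 52.2
```

View pics/g4.png

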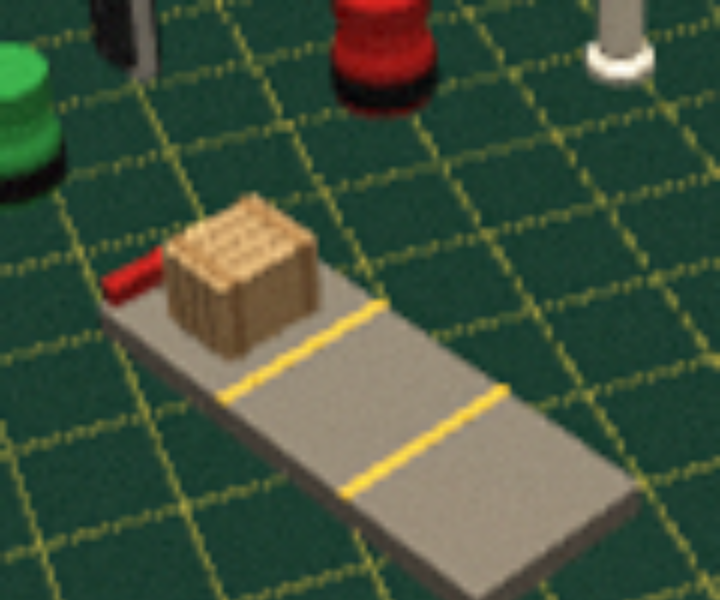

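The crate sits upright in the red bay. Next is the churn.

>>> play_rows --rows '[[[0,8,4],-6,6.0],[[0.4,24,12],-18,6.0],[[0.4,44.8,23.5],-30,6.0],[[0.4,44.8,23.5],-30,6.0],[[0.4,44.8,23.5],-30,6.0],[[0.4,44.8,23.5],-30,6.0],[[0.4,44.8,23.5],-30,6.0],[[0.4,44.8,23.5],-30,6.0],[[0.4,44.8,23.5],-30,6.0],[[0.4,44.8,23.5],-30,6.0],[[0.4,44.8,23.5],-30,6.0],[[0.4,44.8,23.5],-30,6.0]]'

```text
time: 8.77
ee_pos: [0.5044, 0.3724, 0.129]
tcp_rot: [166.0, 89.9, -142.0]
wrist_force: [1.5, -0.5, 0.5]
opening: 0.06
```

>>> play_rows --rows '[[[0,0,0],0,6.0],[[0,0,0],0,6.0],[[0,0,0],0,6.0]]'

```text
time: 9.02
ee_pos: [0.5047, 0.3702, 0.1292]
tcp_rot: [168.6, 89.8, -139.4]
wrist_force: [-0.1, 0.3, 0.4]
opening: 0.0599
```

```bash
python3 plan.py .506 .377 .08 52 .506 .377 .004 52
```

```text
t 9.0167 tcp [0.5047 0.3702 0.1292] jaw 52.0 q [36. 15. 10. 85. -0. 74.] open 0.0599 F [-0.1  0.3  0.4]
  shift cm [4.92 0.31 0.63] turn -0.0 (alt +180.0) dq1 0.4
  shift cm [12.52  0.31  0.65] turn -0.0 (alt +180.0) dq1 0.4
```

>>> play_rows --rows '[[[1,0.3,0.6],0,6.0],[[4,0.3,0.6],0,6.0],[[6,0.3,0.6],0,6.0],[[7,0.3,0.6],0,6.0],[[7,0.3,0.6],0,6.0],[[7,0.3,0.6],0,6.0]]'

```text
time: 9.52
ee_pos: [0.5067, 0.3765, 0.0611]
tcp_rot: [162.4, 90.0, -145.7]
wrist_force: [-0.2, 0.1, 1.2]
opening: 0.06
```

```bash
python3 plan.py .506 .377 .003 52
python3 - <<'E'
from h import *
s,_=bot.camera('side')
cv2.imwrite('pics/g5.png',cv2.resize(s[90:170,150:230],(480,480)))
E
```

```text
t 9.5167 tcp [0.5067 0.3765 0.0611] jaw 51.9 q [37. 16.  4. 78.  0. 75.] open 0.06 F [-0.2  0.1  1.2]
  shift cm [ 5.81  0.08 -0.01] turn -0.1 (alt +179.9) dq1 0.1
```

View pics/g5.png

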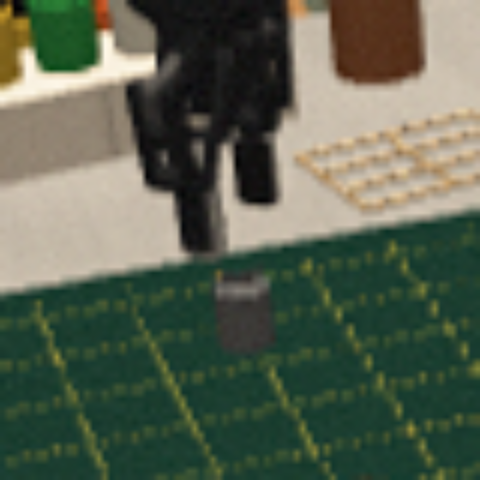

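Run:
```python
from h import *
print(proj('side',(.5067,.3765,.066)),proj('side',(.506,.377,.033)),proj('side',(.506,.372,.033)),proj('side',(.511,.377,.033)))
im,_=bot.camera('top')
cv2.imwrite('pics/g6.png',cv2.resize(im[190:260,90:160],(490,490)))
```

```text
(np.float64(188.18381024109777), np.float64(127.77862171959335)) (np.float64(189.13106686852353), np.float64(137.39975090930326)) (np.float64(189.5010565137706), np.float64(138.04748362159208)) (np.float64(190.689151642908), np.float64(137.11585855039397))
```

View pics/g6.png

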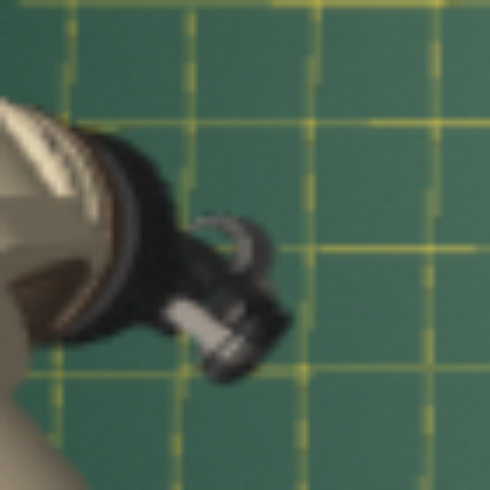

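>>> play_rows --rows '[[[2,0,0.1],0,6.0],[[4,0,0.1],0,6.0],[[5.2,0,0.1],0,6.0],[[5.6,0,0.1],0,6.0],[[5.7,0,0.1],0,5.0],[[5.7,0,0.1],0,2.6],[[5.7,0,0.1],0,2.6],[[5.7,0,0.1],0,2.6],[[5.7,0,0.1],0,2.6],[[5.7,0,0.1],0,2.6],[[5.7,0,0.1],0,2.6],[[5.7,0,0.1],0,2.6]]' --squeeze 30

```text
time: 10.62
ee_pos: [0.5079, 0.3785, 0.0053]
tcp_rot: [-15.5, 89.9, 36.5]
wrist_force: [0.4, -1.0, 5.7]
opening: 0.0288
```

```bash
python3 plan.py .506 .377 .15 52 .480 -.187 .15 22 .480 -.187 .04 22
```

```text
t 10.6167 tcp [0.5079 0.3785 0.0053] jaw 52.0 q [37. 18. -0. 72. -0. 75.] open 0.0288 F [ 0.4 -1.   5.7]
  shift cm [-14.47   0.05  -0.2 ] turn -0.0 (alt +180.0) dq1 -0.0
  shift cm [-14.55 -32.65 -46.23] turn 30.0 (alt -150.0) dq1 -58.0
  shift cm [ -3.55 -32.65 -46.25] turn 30.0 (alt -150.0) dq1 -58.0
```

>>> play_rows --rows '[[[-1,0,0],0,2.6],[[-3,0,0],0,2.6],[[-6,0,0],0,2.6],[[-9,0,0],0,2.6],[[-12,0,0],0,2.6],[[-14,0,0],0,2.6],[[-14.5,0,0],0,2.6],[[-14.5,0,0],0,2.6]]'

```text
time: 11.28
ee_pos: [0.5079, 0.3785, 0.1512]
tcp_rot: [-15.7, 89.8, 36.3]
wrist_force: [0.3, 0.4, -1.7]
opening: 0.0289
```

```bash
python3 plan.py .506 .377 .15 52 .480 -.187 .15 22 .480 -.187 .04 22;python3 - <<'E'
from h import *
s,_=bot.camera('side')
cv2.imwrite('pics/g7.png',cv2.resize(s[40:160,130:250],(600,600)))
E
```

```text
t 11.2833 tcp [0.5079 0.3785 0.1512] jaw 52.0 q [37. 15. 13. 88. -0. 75.] open 0.0289 F [ 0.3  0.4 -1.7]
  shift cm [ 0.12  0.06 -0.24] turn -0.0 (alt +180.0) dq1 -0.0
  shift cm [-1.000e-02 -3.264e+01 -4.626e+01] turn 30.0 (alt -150.0) dq1 -58.0
  shift cm [ 10.99 -32.63 -46.3 ] turn 30.0 (alt -150.0) dq1 -58.0
```

View pics/g7.png

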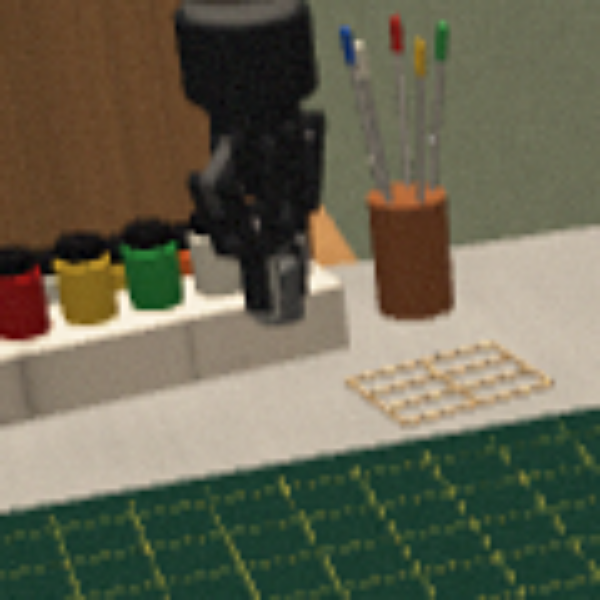

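The churn is held. Next I'll carry it to the middle bay.

>>> play_rows --rows '[[[0,-1,-1.4],0,2.6],[[0,-2.5,-3.6],0,2.6],[[0,-4.5,-6.4],0,2.6],[[0,-6.5,-9.2],0,2.6],[[0,-8.5,-12],0,2.6],[[0,-10.5,-14.9],0,2.6],[[0,-12.5,-17.7],0,2.6],[[0,-14.5,-20.5],0,2.6],[[0,-16.5,-23.4],0,2.6],[[0,-18.5,-26.2],0,2.6],[[0,-20,-28.4],0,2.6],[[0,-20,-28.4],0,2.6]]'

```text
time: 12.33
ee_pos: [0.4885, 0.0273, 0.147]
tcp_rot: [150.8, 89.8, -157.5]
wrist_force: [0.9, 0.4, 0.0]
opening: 0.0291
```

>>> play_rows --rows '[[[0,-1.5,-2.1],5,2.6],[[0,-3.5,-5],10,2.6],[[0,-5.5,-7.8],15,2.6],[[0,-7.5,-10.6],20,2.6],[[0,-9.5,-13.5],25,2.6],[[0,-11.5,-16.3],30,2.6],[[0,-12.6,-17.8],30,2.6],[[0,-12.6,-17.8],30,2.6],[[0,-12.6,-17.8],30,2.6],[[0,-12.6,-17.8],30,2.6]]'

```text
time: 13.17
ee_pos: [0.479, -0.186, 0.1477]
tcp_rot: [129.0, 89.9, 151.0]
wrist_force: [-1.5, 0.5, -0.4]
opening: 0.0292
```

```bash
python3 plan.py .480 -.187 .15 22 .480 -.187 .04 22
```

```text
t 13.1667 tcp [ 0.479  -0.186   0.1477] jaw 22.0 q [-21.  -1.  -5.  86.   0.  47.] open 0.0292 F [-1.5  0.5 -0.4]
  shift cm [-0.23 -0.13  0.06] turn -0.0 (alt +180.0) dq1 -0.1
  shift cm [10.77 -0.15  0.07] turn -0.0 (alt +180.0) dq1 -0.1
```

>>> play_rows --rows '[[[1,-0.1,0.1],0,2.6],[[4,-0.1,0.1],0,2.6],[[7,-0.1,0.1],0,2.6],[[9.5,-0.1,0.1],0,2.6],[[11.3,-0.1,0.1],0,2.6],[[12,-0.1,0.1],0,2.6],[[12.2,-0.1,0.1],0,2.6],[[12.2,-0.1,0.1],0,2.6],[[12.2,-0.1,0.1],0,2.6]]'

```text
time: 13.92
ee_pos: [0.4814, -0.1872, 0.028]
tcp_rot: [-43.5, 89.9, -21.5]
wrist_force: [-0.2, -0.4, -0.5]
opening: 0.0291
```

```bash
python3 plan.py .480 -.187 .019 22;python3 - <<'E'
from h import *
s,_=bot.camera('side')
cv2.imwrite('pics/g8.png',cv2.resize(s[190:300,180:300],(720,660))[:600])
E
```

```text
t 13.9167 tcp [ 0.4814 -0.1872  0.028 ] jaw 22.0 q [-21.   1. -16.  72.  -0.  47.] open 0.0291 F [-0.2 -0.4 -0.5]
  shift cm [ 0.9   0.07 -0.12] turn 0.0 (alt -180.0) dq1 -0.0
```

View pics/g8.png

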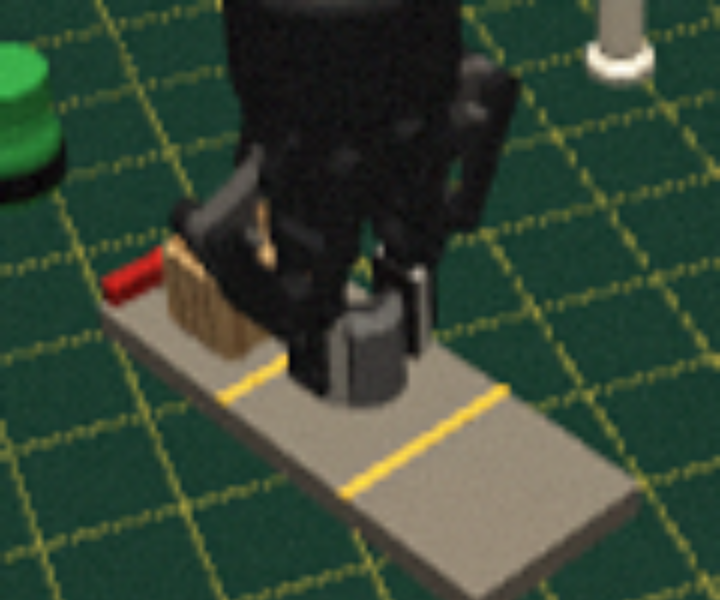

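>>> play_rows --rows '[[[0.3,0.1,-0.1],0,2.6],[[0.6,0.1,-0.1],0,2.6],[[0.7,0.1,-0.1],0,2.6],[[0.7,0.1,-0.1],0,2.6]]'

```text
time: 14.3
ee_pos: [0.4792, -0.1868, 0.0197]
tcp_rot: [133.7, 90.0, 155.6]
wrist_force: [0.6, -0.4, 0.2]
opening: 0.0295
```

>>> play_rows --rows '[[[0.1,0,0],0,2.6],[[0.1,0,0],0,2.6],[[0.1,0,0],0,2.6]]'

```text
time: 14.55
ee_pos: [0.4795, -0.1868, 0.0193]
tcp_rot: [-47.5, 90.0, -25.5]
wrist_force: [-1.9, 0.9, 4.9]
opening: 0.0293
```

>>> play_rows --rows '[[[0.1,0,0],0,2.6],[[0.1,0,0],0,2.6],[[0.1,0,0],0,2.6]]'

```text
time: 14.8
ee_pos: [0.4795, -0.1869, 0.0192]
tcp_rot: [-49.4, 90.0, -27.5]
wrist_force: [-5.8, 2.0, 14.1]
opening: 0.029
```

The churn is in firm contact. I'll ease up 1 mm, then release.

>>> play_rows --rows '[[[-0.1,0,0],0,2.6],[[-0.1,0,0],0,3.4],[[-0.1,0,0],0,4.5],[[-0.1,0,0],0,5.5],[[-0.1,0,0],0,5.5],[[-2,0,0],0,5.5],[[-5,0,0],0,5.5],[[-9,0,0],0,5.5],[[-12,0,0],0,5.5],[[-12,0,0],0,5.5],[[-12,0,0],0,5.5],[[-12,0,0],0,5.5]]'

```text
time: 15.8
ee_pos: [0.4793, -0.1867, 0.1373]
tcp_rot: [137.3, 90.0, 159.3]
wrist_force: [-0.4, 0.3, -0.6]
opening: 0.055
```

```bash
python3 plan.py .501 -.3845 .12 22 .501 -.3845 .06 22;python3 - <<'E'
from h import *
s,_=bot.camera('side')
cv2.imwrite('pics/g9.png',cv2.resize(s[190:300,180:300],(720,660))[:600])
E
```

```text
t 15.8 tcp [ 0.4793 -0.1867  0.1373] jaw 22.0 q [-21.  -1.  -6.  85.  -0.  47.] open 0.055 F [-0.4  0.3 -0.6]
  shift cm [  1.72 -19.16  -5.38] turn -0.0 (alt +180.0) dq1 -16.2
  shift cm [  7.72 -19.16  -5.38] turn -0.0 (alt +180.0) dq1 -16.2
```

View pics/g9.png

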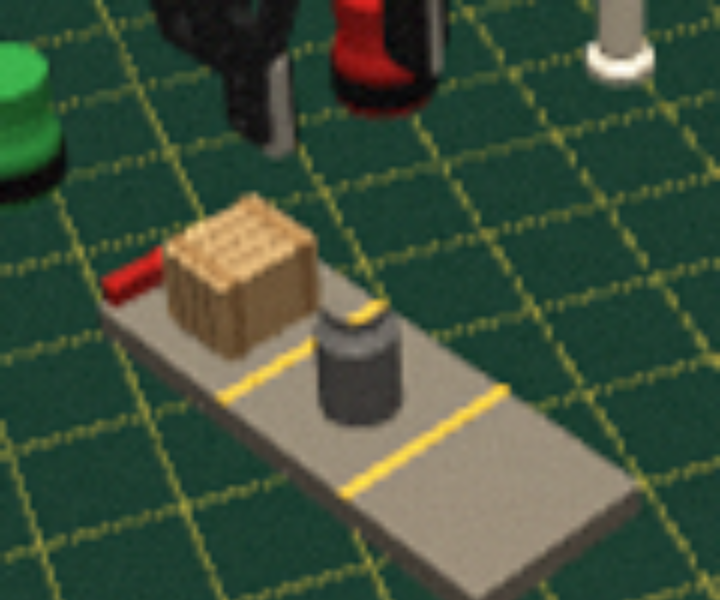

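The churn is upright in the middle bay. Next is the wheel.

>>> play_rows --rows '[[[0.5,-4,-1.1],0,6.0],[[1.7,-8,-2.2],0,6.0],[[1.7,-12,-3.4],0,6.0],[[1.7,-16,-4.5],0,6.0],[[1.7,-19.2,-5.4],0,6.0],[[4,-19.2,-5.4],0,6.0],[[7,-19.2,-5.4],0,6.0],[[8.7,-19.2,-5.4],0,6.0],[[8.7,-19.2,-5.4],0,6.0],[[8.7,-19.2,-5.4],0,6.0],[[8.7,-19.2,-5.4],0,6.0]]'

```text
time: 16.77
ee_pos: [0.5013, -0.385, 0.0516]
tcp_rot: [-58.6, 90.0, -36.6]
wrist_force: [-0.4, -0.1, 0.6]
opening: 0.06
```

```bash
python3 plan.py .501 -.3845 .002 22;python3 - <<'E'
from h import *
s,_=bot.camera('side')
o=bot.get_obs()['ee_pos'];print(proj('side',(o[0],o[1],.006)),proj('side',(.501,-.3845,.006)))
cv2.imwrite('pics/g10.png',cv2.resize(s[250:370,230:350],(600,600)))
E
```

```text
t 16.7667 tcp [ 0.5013 -0.385   0.0516] jaw 22.0 q [-38.  16.   3.  77.   0.  30.] open 0.06 F [-0.4 -0.1  0.6]
  shift cm [ 4.96  0.06 -0.01] turn -0.0 (alt +180.0) dq1 0.0
(np.float64(288.25394549996537), np.float64(326.3612365967381)) (np.float64(287.7430238529535), np.float64(326.16852064301327))
```

View pics/g10.png

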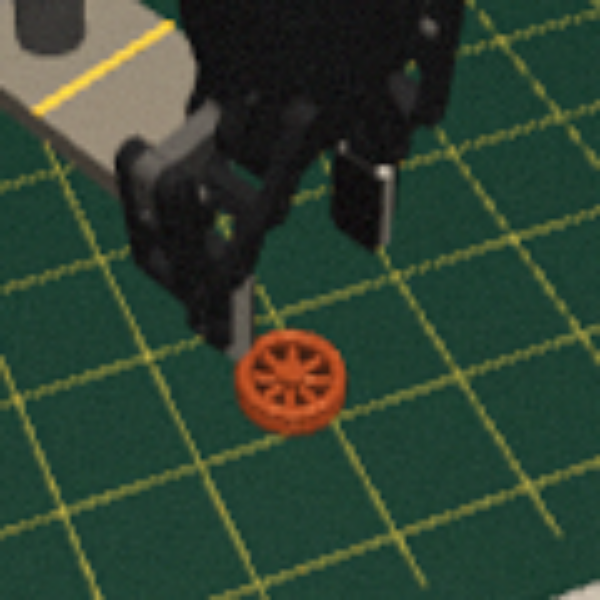

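>>> play_rows --rows '[[[2,0,0],0,6.0],[[3.5,0,0],0,6.0],[[4.4,0,0],0,6.0],[[4.8,0,0],0,6.0],[[4.9,0,0],0,6.0],[[4.9,0,0],0,6.0],[[4.9,0,0],0,6.0]]'

```text
time: 17.4
ee_pos: [0.5016, -0.3854, 0.0031]
tcp_rot: [-60.5, 89.9, -38.5]
wrist_force: [0.1, -0.9, 0.1]
opening: 0.0605
```

>>> play_rows --rows '[[[0,0,0],0,5.0],[[0,0,0],0,3.6],[[0,0,0],0,3.6],[[0,0,0],0,3.6],[[0,0,0],0,3.6],[[0,0,0],0,3.6],[[0,0,0],0,3.6]]' --squeeze 25

```text
time: 17.98
ee_pos: [0.5014, -0.3853, 0.0029]
tcp_rot: [-61.0, 89.9, -39.1]
wrist_force: [-1.3, -0.4, 6.1]
opening: 0.0383
```

>>> play_rows --rows '[[[-0.5,0,0],0,3.6],[[-2,0,0],0,3.6],[[-4,0,0],0,3.6],[[-6,0,0],0,3.6],[[-8,0,0],0,3.6],[[-8,0,0],0,3.6],[[-8,0,0],0,3.6]]'

```text
time: 18.57
ee_pos: [0.5017, -0.3855, 0.0832]
tcp_rot: [-58.5, 89.9, -36.6]
wrist_force: [0.1, 0.8, -1.4]
opening: 0.0384
```

```bash
python3 plan.py .5047 -.2484 .083 22 .5047 -.2484 .025 22;python3 - <<'E'
from h import *
s,_=bot.camera('side')
cv2.imwrite('pics/g11.png',cv2.resize(s[210:330,230:350],(600,600)))
E
```

```text
t 18.5667 tcp [ 0.5017 -0.3855  0.0832] jaw 22.0 q [-38.  16.   6.  80.   0.  30.] open 0.0384 F [ 0.1  0.8 -1.4]
  shift cm [ 0.   12.6   5.41] turn -0.0 (alt +180.0) dq1 11.3
  shift cm [ 5.8  12.61  5.4 ] turn -0.0 (alt +180.0) dq1 11.3
```

View pics/g11.png

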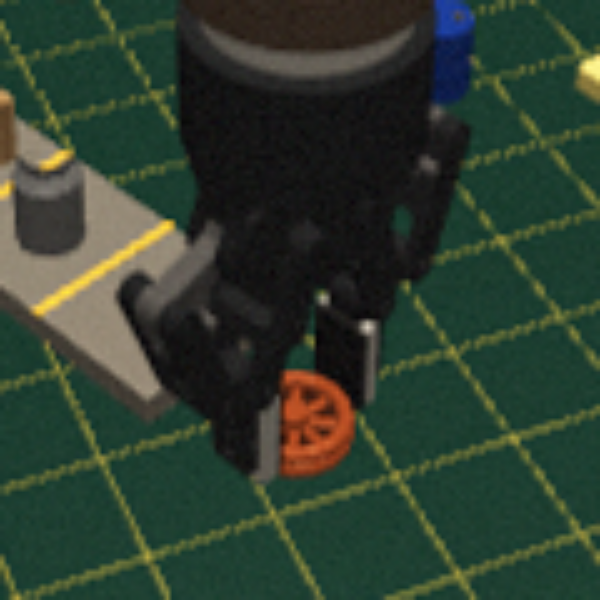

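>>> play_rows --rows '[[[0,1.5,0.6],0,3.6],[[0,4,1.7],0,3.6],[[0,6.5,2.8],0,3.6],[[0,9,3.9],0,3.6],[[0,11.5,4.9],0,3.6],[[0,12.6,5.4],0,3.6],[[0,12.6,5.4],0,3.6],[[2,12.6,5.4],0,3.6],[[4.5,12.6,5.4],0,3.6],[[5.5,12.6,5.4],0,3.6],[[5.5,12.6,5.4],0,3.6],[[5.5,12.6,5.4],0,3.6]]'

```text
time: 19.62
ee_pos: [0.5036, -0.2484, 0.0265]
tcp_rot: [136.9, 89.9, 158.8]
wrist_force: [-0.2, -0.2, 0.9]
opening: 0.0383
```

```bash
python3 plan.py .5047 -.2484 .018 22;python3 - <<'E'
from h import *
s,_=bot.camera('side')
cv2.imwrite('pics/g12.png',cv2.resize(s[190:310,200:320],(600,600)))
E
```

```text
t 19.6167 tcp [ 0.5036 -0.2484  0.0265] jaw 21.9 q [-26.   8. -10.  73.  -0.  42.] open 0.0383 F [-0.2 -0.2  0.9]
  shift cm [ 0.85 -0.04  0.11] turn -0.1 (alt +179.9) dq1 0.0
```

View pics/g12.png

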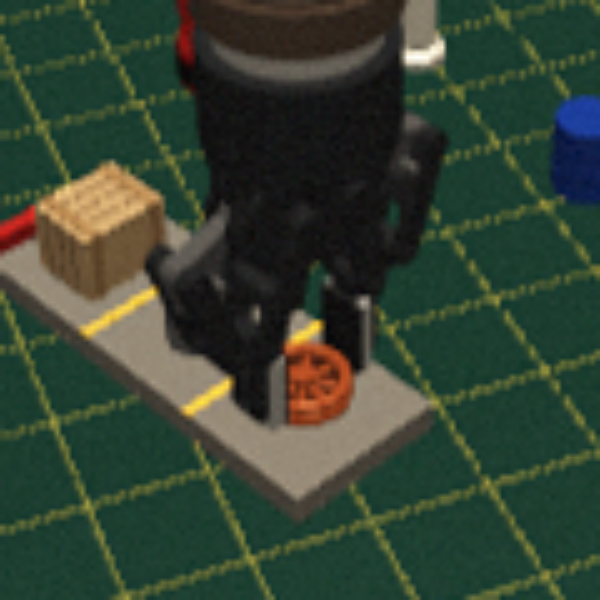

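>>> play_rows --rows '[[[0.4,0,0.1],0,3.6],[[0.7,0,0.1],0,3.6],[[0.8,0,0.1],0,3.6],[[0.8,0,0.1],0,3.6]]'

```text
time: 20.0
ee_pos: [0.505, -0.2476, 0.0189]
tcp_rot: [-146.7, 90.0, -124.7]
wrist_force: [0.1, 0.8, -0.8]
opening: 0.0387
```

>>> play_rows --rows '[[[0.1,0,0],0,3.6],[[0.1,0,0],0,3.6],[[0.1,0,0],0,3.6]]'

```text
time: 20.25
ee_pos: [0.505, -0.2476, 0.018]
tcp_rot: [-65.6, 90.0, -43.7]
wrist_force: [-0.1, 0.3, -0.5]
opening: 0.0389
```

>>> play_rows --rows '[[[0.1,0,0],0,3.6],[[0.1,0,0],0,3.6],[[0.1,0,0],0,3.6]]'

```text
time: 20.5
ee_pos: [0.505, -0.2476, 0.0169]
tcp_rot: [-42.7, 90.0, -20.8]
wrist_force: [0.4, -0.7, -0.2]
opening: 0.0382
```

>>> play_rows --rows '[[[0,0,0],0,4.5],[[0,0,0],0,6.0],[[0,0,0],0,6.0],[[0,0,0],0,6.0],[[0,0,0],0,6.0],[[-2,0,0],0,6.0],[[-5,0,0],0,6.0],[[-9,0,0],0,6.0],[[-12,0,0],0,6.0],[[-12,0,0],0,6.0],[[-12,0,0],0,6.0],[[-12,0,0],0,6.0]]'

```text
time: 21.5
ee_pos: [0.5049, -0.2475, 0.1364]
tcp_rot: [128.8, 90.0, 150.8]
wrist_force: [0.5, 0.7, -0.4]
opening: 0.0597
```

```bash
python3 plan.py .683 -.145 .137 22 .683 -.145 .06 22;python3 - <<'E'
from h import *
s,_=bot.camera('side')
cv2.imwrite('pics/g13.png',cv2.resize(s[190:310,200:320],(600,600)))
E
```

```text
t 21.5 tcp [ 0.5049 -0.2475  0.1364] jaw 22.0 q [-26.   6.   0.  85.   0.  42.] open 0.0597 F [ 0.5  0.7 -0.4]
  shift cm [-0.07  2.85 20.36] turn -0.0 (alt +180.0) dq1 14.1
  shift cm [ 7.63  2.84 20.36] turn -0.0 (alt +180.0) dq1 14.1
```

View pics/g13.png

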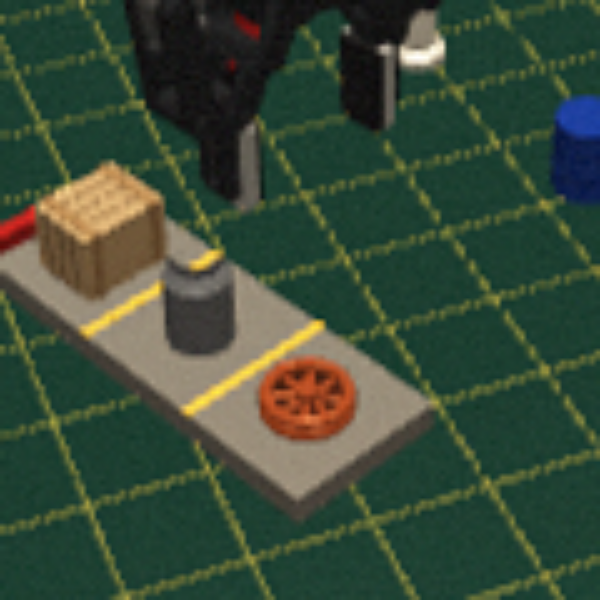

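The wheel lies flat in the plain bay. Next is the drum.

>>> play_rows --rows '[[[0,0.6,4],0,6.0],[[0,1.1,8],0,6.0],[[0,1.7,12],0,6.0],[[0,2.3,16],0,6.0],[[0,2.8,20.4],0,6.0],[[1,2.8,20.4],0,6.0],[[4,2.8,20.4],0,6.0],[[7,2.8,20.4],0,6.0],[[8.2,2.8,20.4],0,6.0],[[8.2,2.8,20.4],0,6.0],[[8.2,2.8,20.4],0,6.0]]'

```text
time: 22.47
ee_pos: [0.683, -0.1453, 0.0544]
tcp_rot: [145.7, 89.9, 167.7]
wrist_force: [0.1, -0.1, 0.7]
opening: 0.0601
```

```bash
python3 plan.py .683 -.145 .006 22;python3 - <<'E'
from h import *
s,_=bot.camera('side')
cv2.imwrite('pics/g14.png',cv2.resize(s[150:250,270:370],(500,500)))
E
```

```text
t 22.4667 tcp [ 0.683  -0.1453  0.0544] jaw 22.0 q [-12.  26.  16.  80.   0.  56.] open 0.0601 F [ 0.1 -0.1  0.7]
  shift cm [4.84 0.02 0.02] turn -0.0 (alt +180.0) dq1 0.0
```

View pics/g14.png

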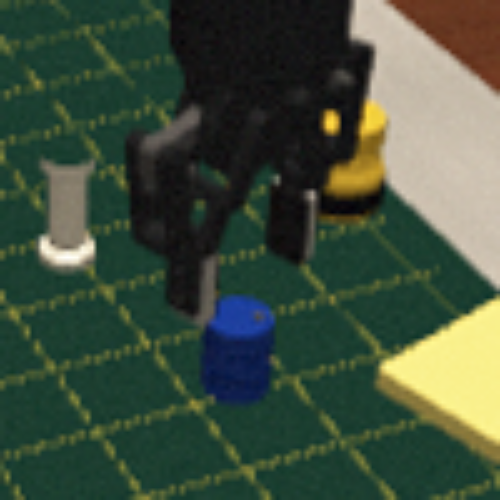

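>>> play_rows --rows '[[[2,0,0],0,6.0],[[3.5,0,0],0,6.0],[[4.4,0,0],0,6.0],[[4.8,0,0],0,6.0],[[4.8,0,0],0,5.0],[[4.8,0,0],0,2.8],[[4.8,0,0],0,2.8],[[4.8,0,0],0,2.8],[[4.8,0,0],0,2.8],[[4.8,0,0],0,2.8],[[4.8,0,0],0,2.8],[[4.8,0,0],0,2.8]]' --squeeze 30

```text
time: 23.52
ee_pos: [0.6845, -0.1456, 0.0086]
tcp_rot: [-35.8, 89.9, -13.8]
wrist_force: [-0.9, -1.5, 6.6]
opening: 0.0313
```

```bash
python3 plan.py .683 -.145 .006 22
python3 - <<'E'
from h import *
s,_=bot.camera('side')
im,d=bot.camera('top'); cv2.imwrite('pics/top1.png',im);np.save('top1.npy',d)
P=pts('top',d); z=P[...,2]; w=np.zeros(z.shape,bool); w[195:275,270:370]=1
m=w&(abs(z-.048)<.006); p=P[m]; rec=cv2.minAreaRect(p[:,:2].astype(np.float32)*1000); print(m.sum(),p.mean(0),rec)
c=p[:,:2].mean(0)
DC=np.array([.4785,-.1835]);a=np.radians(112);dd=np.array([np.cos(a),np.sin(a)]);e=np.array([-dd[1],dd[0]])
print('crate dock',(c-DC)@dd,(c-DC)@e)
cv2.imwrite('pics/g15.png',np.hstack([cv2.resize(s[150:250,270:370],(390,390)),cv2.resize(im[195:275,280:360],(390,390))]))
E
```

```text
t 23.5167 tcp [ 0.6845 -0.1456  0.0086] jaw 22.0 q [-12.  27.  12.  75.  -0.  56.] open 0.0313 F [-0.9 -1.5  6.6]
  shift cm [ 0.26  0.11 -0.12] turn -0.0 (alt +180.0) dq1 0.0
0 [nan nan nan] ((0.0, 0.0), (0.0, 0.0), 0.0)
crate dock nan nan<stdin>:5: RuntimeWarning: Mean of empty slice.
  ret = um.true_divide(
<stdin>:6: RuntimeWarning: Mean of empty slice.
```

View pics/g15.png

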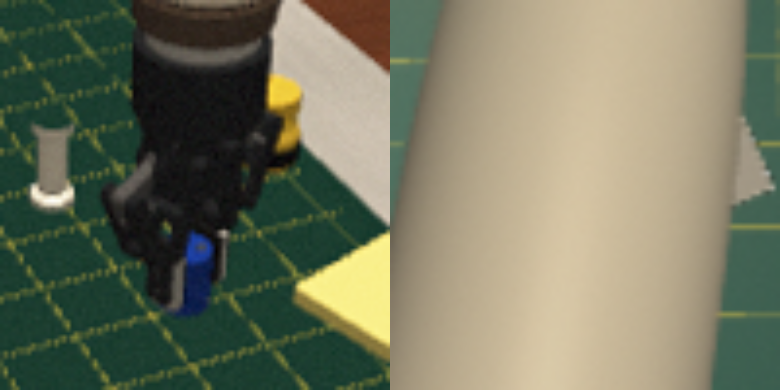

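The drum is gripped at 31.3 mm. The arm hides the dock from above, so I'll lift and move aside to measure the crate.

>>> play_rows --rows '[[[-1,0,0],0,2.8],[[-3,0,0],0,2.8],[[-6,0,0],0,2.8],[[-9,0,0],0,2.8],[[-12,0,0],0,2.8],[[-15,0,0],0,2.8],[[-16.2,2,-2],0,2.8],[[-16.2,5,-3],0,2.8],[[-16.2,8,-4],0,2.8],[[-16.2,11,-5],0,2.8],[[-16.2,13,-5.5],0,2.8],[[-16.2,13,-5.5],0,2.8]]'

```text
time: 24.62
ee_pos: [0.5821, -0.0427, 0.1705]
tcp_rot: [25.4, 89.9, 47.5]
wrist_force: [-0.6, -0.1, 0.2]
opening: 0.0313
```

```bash
cat > meas.py <<'E'
from h import *
import sys
im,d=bot.camera('top'); cv2.imwrite(sys.argv[1],cv2.resize(im[195:275,270:370],(750,600),interpolation=cv2.INTER_CUBIC));np.save('top1.npy',d)
P=pts('top',d); z=P[...,2]; w=np.zeros(z.shape,bool); w[195:275,270:370]=1
DC=np.array([.4785,-.1835]);a=np.radians(112);dd=np.array([np.cos(a),np.sin(a)]);e=np.array([-dd[1],dd[0]])
for h in (.048,.088):
    m=w&(abs(z-h)<.006); p=P[m]
    if len(p)<20: continue
    rec=cv2.minAreaRect(p[:,:2].astype(np.float32)*1000); print(h,m.sum(),p.mean(0).round(4),rec)
    c=p[:,:2].mean(0)
    print('in dock',((c-DC)@dd).round(4),((c-DC)@e).round(4))
E
python3 meas.py pics/m1.png; python3 plan.py .4557 -.1269 .15 22
```

```text
0.048 49 [ 0.4785 -0.1865  0.049 ] ((478.4529724121094, -187.7449493408203), (27.362680435180664, 24.69957733154297), 89.7497329711914)
in dock -0.0028 0.0011
t 24.6667 tcp [ 0.5833 -0.0439  0.1704] jaw 22.1 q [-4.  9.  8. 89.  0. 64.] open 0.0311 F [-0.1 -0.1 -0.4]
  shift cm [  2.02  -2.89 -14.95] turn 0.1 (alt -179.9) dq1 -11.2
```

View pics/m1.png

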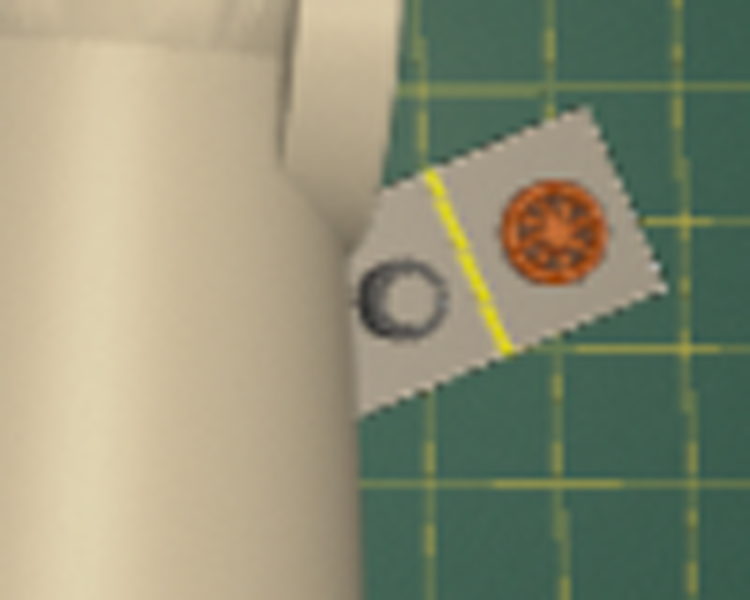

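The churn and wheel are centred and flat, but the crate is still hidden. I'll use its top-face corners in the earlier side picture g13: (37,208), (110,162), (165,198), (95,241).

Run:
```python
from h import *
ps=[ray('side',200+u/5-.5,190+v/5-.5,.048)[:2] for u,v in((37,208),(110,162),(165,198),(95,241))]
print(np.round(ps,4),np.mean(ps,0))
# side bias on dock corners: plain end corners in g13 (433,408),(298,505)
for u,v in((433,408),(298,505)): print(ray('side',200+u/5-.5,190+v/5-.5,.014).round(4))
print('wheel',ray('top',270+555/7.5-.5,195+232/7.5-.5,.026))
```

```text
[[ 0.4292 -0.1202]
 [ 0.4678 -0.1011]
 [ 0.4824 -0.135 ]
 [ 0.446  -0.1512]] [ 0.45635497 -0.126866  ]
[ 0.5515 -0.2648  0.014 ]
[ 0.4821 -0.2931  0.014 ]
wheel [ 0.50377123 -0.2467737   0.026     ]
```

The crate measures (.456, -.127), the same as its release pose. I'll bring the drum over it.

>>> play_rows --rows '[[[0.2,-0.4,-2],0,2.8],[[0.6,-0.9,-4.5],0,2.8],[[1,-1.4,-7],0,2.8],[[1.4,-1.9,-9.5],0,2.8],[[1.8,-2.4,-12],0,2.8],[[2,-2.8,-14],0,2.8],[[2,-2.9,-15],0,2.8],[[2,-2.9,-15],0,2.8],[[2,-2.9,-15],0,2.8],[[2,-2.9,-15],0,2.8]]'

```text
time: 25.5
ee_pos: [0.4568, -0.1283, 0.1492]
tcp_rot: [-25.7, 90.0, -3.7]
wrist_force: [-0.5, 0.1, -0.7]
opening: 0.0312
```

```bash
python3 plan.py .4557 -.1269 .065 22
```

```text
t 25.5 tcp [ 0.4568 -0.1283  0.1492] jaw 22.0 q [-16.  -6. -10.  86.   0.  52.] open 0.0312 F [-0.5  0.1 -0.7]
  shift cm [ 8.42  0.17 -0.05] turn -0.0 (alt +180.0) dq1 0.1
```

>>> play_rows --rows '[[[1,0.1,-0.1],0,2.8],[[3,0.1,-0.1],0,2.8],[[5.5,0.1,-0.1],0,2.8],[[7.5,0.1,-0.1],0,2.8],[[8.2,0.1,-0.1],0,2.8],[[8.4,0.1,-0.1],0,2.8],[[8.4,0.1,-0.1],0,2.8],[[8.4,0.1,-0.1],0,2.8]]'

```text
time: 26.17
ee_pos: [0.4552, -0.1278, 0.0659]
tcp_rot: [-36.7, 89.9, -14.7]
wrist_force: [0.0, -0.2, 0.1]
opening: 0.0315
```

```bash
python3 plan.py .4557 -.1269 .057 22;python3 - <<'E'
from h import *
s,_=bot.camera('side')
cv2.imwrite('pics/g16.png',cv2.resize(s[180:290,180:290],(600,600)))
E
```

```text
t 26.1667 tcp [ 0.4552 -0.1278  0.0659] jaw 22.0 q [-16.  -6. -19.  77.   0.  52.] open 0.0315 F [ 0.  -0.2  0.1]
  shift cm [0.89 0.06 0.08] turn -0.0 (alt +180.0) dq1 0.1
```

View pics/g16.png

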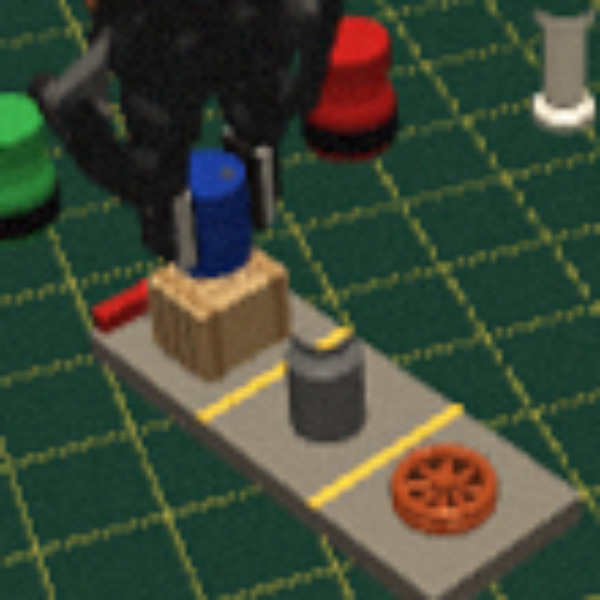

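>>> play_rows --rows '[[[0.3,0.1,0.1],0,2.8],[[0.6,0.1,0.1],0,2.8],[[0.8,0.1,0.1],0,2.8],[[0.8,0.1,0.1],0,2.8],[[0.8,0.1,0.1],0,2.8]]'

```text
time: 26.63
ee_pos: [0.455, -0.1264, 0.0568]
tcp_rot: [139.0, 90.0, 160.9]
wrist_force: [0.2, 0.0, -1.1]
opening: 0.0311
```

>>> play_rows --rows '[[[0.1,0,0],0,2.8],[[0.1,0,0],0,2.8],[[0.1,0,0],0,2.8]]'

```text
time: 26.88
ee_pos: [0.4552, -0.1265, 0.0565]
tcp_rot: [-37.6, 90.0, -15.6]
wrist_force: [-2.3, 1.4, 5.8]
opening: 0.0315
```

Contact again, at 5.8 N. I'll open just enough and lift.

>>> play_rows --rows '[[[-0.05,0,0],0,3.3],[[-0.05,0,0],0,3.8],[[-0.05,0,0],0,4.8],[[-0.05,0,0],0,5.5],[[-0.05,0,0],0,5.5],[[-1.5,0,0],0,5.5],[[-4,0,0],0,5.5],[[-7,0,0],0,5.5],[[-10,0,0],0,5.5],[[-11,0,0],0,5.5],[[-11,0,0],0,5.5],[[-11,0,0],0,5.5]]'

```text
time: 27.88
ee_pos: [0.4553, -0.1265, 0.1656]
tcp_rot: [-34.8, 90.0, -12.8]
wrist_force: [0.1, -0.2, 0.5]
opening: 0.055
```

```bash
python3 plan.py .6545 -.0145 .167 90 .6545 -.0145 .09 90;python3 - <<'E'
from h import *
s,_=bot.camera('side')
cv2.imwrite('pics/g17.png',cv2.resize(s[180:290,180:290],(600,600)))
E
```

```text
t 27.8833 tcp [ 0.4553 -0.1265  0.1656] jaw 22.0 q [-16.  -6.  -9.  88.   0.  53.] open 0.055 F [ 0.1 -0.2  0.5]
  shift cm [-0.14  2.94 22.67] turn -68.0 (alt +112.0) dq1 14.3
  shift cm [ 7.56  2.94 22.66] turn -68.0 (alt +112.0) dq1 14.3
```

View pics/g17.png

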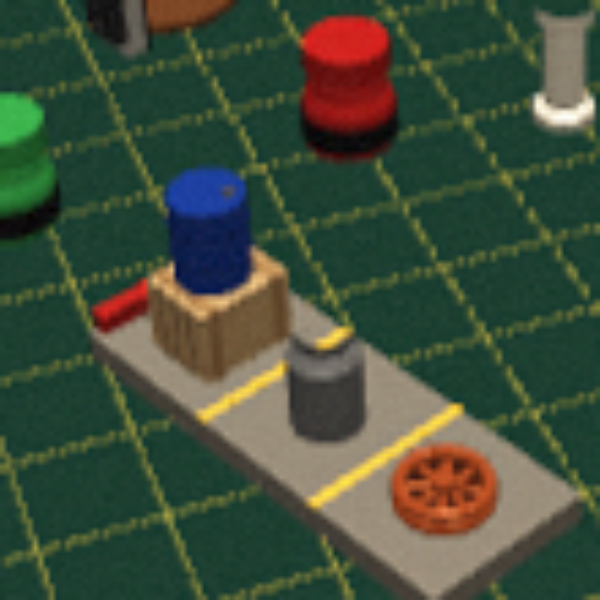

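The drum stands on the crate. Next is the column, keeping the same jaw angle.

>>> play_rows --rows '[[[0,0.5,4],0,5.5],[[0,1,8],0,5.5],[[0,1.6,12],0,5.5],[[0,2.1,16],0,5.5],[[0,2.6,20],0,5.5],[[0,2.9,22.7],0,5.5],[[2,2.9,22.7],0,5.5],[[5,2.9,22.7],0,5.5],[[7.5,2.9,22.7],0,5.5],[[7.5,2.9,22.7],0,5.5],[[7.5,2.9,22.7],0,5.5],[[7.5,2.9,22.7],0,5.5]]'

```text
time: 28.93
ee_pos: [0.6547, -0.0147, 0.0917]
tcp_rot: [-23.5, 90.0, -1.5]
wrist_force: [0.3, 0.0, 1.3]
opening: 0.0548
```

```bash
python3 plan.py .6545 -.0145 .09 22 .6545 -.0145 .011 22;python3 - <<'E'
from h import *
s,_=bot.camera('side')
o=bot.get_obs()['ee_pos'];print(proj('side',o),proj('side',(.6545,-.0145,.062)),proj('side',(.6545,-.0145,.0)))
cv2.imwrite('pics/g18.png',cv2.resize(s[120:220,230:330],(600,600)))
E
```

```text
t 28.9333 tcp [ 0.6547 -0.0147  0.0917] jaw 22.0 q [-1. 19. 11. 82. -0. 67.] open 0.0548 F [0.3 0.  1.3]
  shift cm [ 0.17  0.03 -0.01] turn -0.0 (alt +180.0) dq1 0.0
  shift cm [ 8.07  0.03 -0.02] turn -0.0 (alt +180.0) dq1 0.0
(np.float64(283.3481821465272), np.float64(169.47209419396134)) (np.float64(282.9129214485984), np.float64(180.0991976230405)) (np.float64(282.70469515661483), np.float64(200.64922830020876))
```

View pics/g18.png

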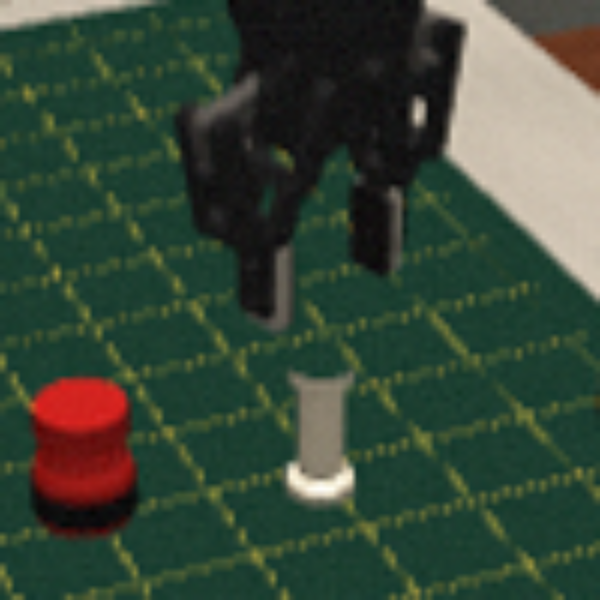

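The column foot at (282.8, 200.3) matches the prediction of (282.7, 200.6), so I'll descend and grip the shaft.

>>> play_rows --rows '[[[2,0,0],0,5.5],[[4,0,0],0,5.5],[[6,0,0],0,5.5],[[7.4,0,0],0,5.5],[[7.9,0,0],0,5.5],[[7.9,0,0],0,4.0],[[7.9,0,0],0,1.6],[[7.9,0,0],0,1.6],[[7.9,0,0],0,1.6],[[7.9,0,0],0,1.6],[[7.9,0,0],0,1.6],[[7.9,0,0],0,1.6]]' --squeeze 25

```text
time: 29.98
ee_pos: [0.6557, -0.0147, 0.0139]
tcp_rot: [-24.9, 89.8, -2.9]
wrist_force: [1.3, 1.0, 6.9]
opening: 0.023
```

>>> play_rows --rows '[[[0,0,0],0,1.6],[[0,0,0],0,1.6],[[0,0,0],0,1.6]]'

```text
time: 30.23
ee_pos: [0.6557, -0.0147, 0.0139]
tcp_rot: [-24.3, 89.8, -2.4]
wrist_force: [-1.1, -0.6, 6.6]
opening: 0.0235
```

```bash
python3 plan.py .5089 .1642 .15 22 .5089 .1642 .03 22;python3 - <<'E'
from h import *
s,_=bot.camera('side')
cv2.imwrite('pics/g19.png',cv2.resize(s[120:220,230:330],(600,600)))
E
```

```text
t 30.2333 tcp [ 0.6557 -0.0147  0.0139] jaw 22.0 q [-1. 20.  4. 74. -0. 67.] open 0.0235 F [-1.1 -0.6  6.6]
  shift cm [-13.66  22.07  -6.89] turn -0.0 (alt +180.0) dq1 19.2
  shift cm [-1.66 22.08 -6.92] turn -0.0 (alt +180.0) dq1 19.2
```

View pics/g19.png

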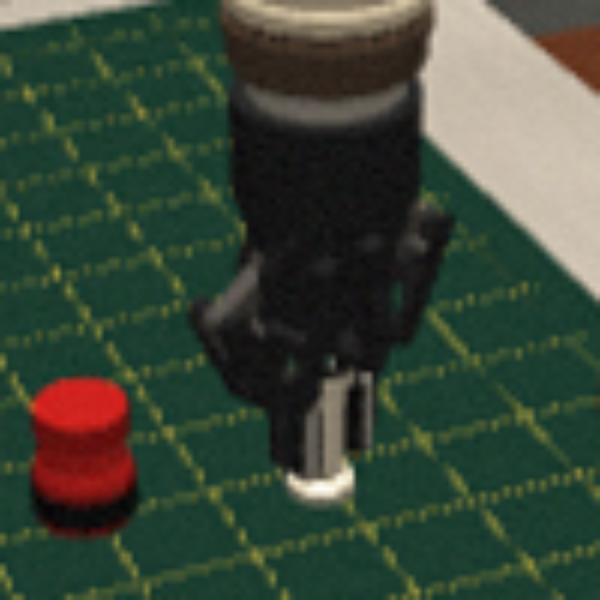

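The opening stopped at 23.5 mm rather than about 20, so the tips probably sit on the foot's taper. I'll reopen slightly, rise 5 mm and regrip.

>>> play_rows --rows '[[[0,0,0],0,3.0],[[0,0,0],0,3.0],[[-0.3,0,0],0,3.0],[[-0.5,0,0],0,3.0],[[-0.5,0,0],0,3.0],[[-0.5,0,0],0,1.6],[[-0.5,0,0],0,1.6],[[-0.5,0,0],0,1.6],[[-0.5,0,0],0,1.6],[[-0.5,0,0],0,1.6],[[-0.5,0,0],0,1.6]]'

```text
time: 31.2
ee_pos: [0.6547, -0.0147, 0.0168]
tcp_rot: [155.0, 90.0, 176.9]
wrist_force: [0.6, -0.8, 0.0]
opening: 0.0232
```

```bash
python3 plan.py .5089 .1642 .15 22 .5089 .1642 .03 22;python3 - <<'E'
from h import *
s,_=bot.camera('side')
cv2.imwrite('pics/g20.png',cv2.resize(s[150:210,250:310],(600,600)))
E
```

```text
t 31.2 tcp [ 0.6547 -0.0147  0.0168] jaw 22.0 q [-1. 20.  4. 74.  0. 67.] open 0.0232 F [ 0.6 -0.8  0. ]
  shift cm [-13.32  22.04  -6.83] turn -0.0 (alt +180.0) dq1 19.2
  shift cm [-1.32 22.04 -6.83] turn -0.0 (alt +180.0) dq1 19.2
```

View pics/g20.png

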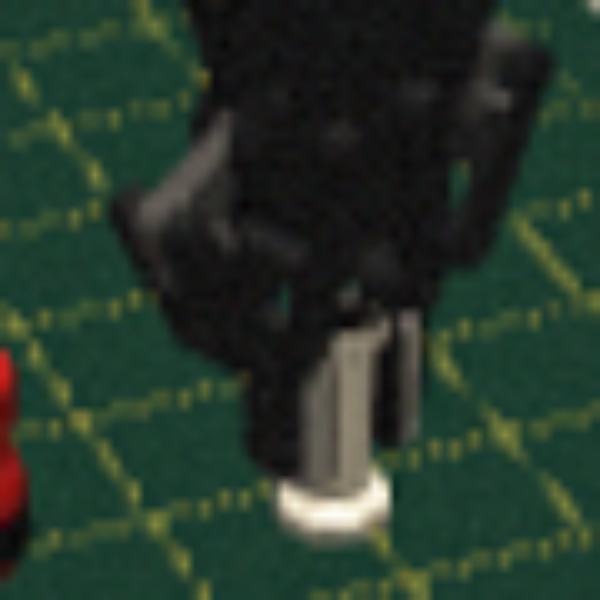

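>>> play_rows --rows '[[[-0.5,0,0],0,1.6],[[-1.5,0,0],0,1.6],[[-3,0,0],0,1.6],[[-4,0,0],0,1.6],[[-4,0,0],0,1.6]]'

```text
time: 31.67
ee_pos: [0.6562, -0.0147, 0.0604]
tcp_rot: [-23.1, 89.7, -1.2]
wrist_force: [-0.3, -1.0, -0.3]
opening: 0.0233
```

```bash
python3 plan.py .5089 .1642 .15 22 .5089 .1642 .03 22;python3 - <<'E'
from h import *
s,_=bot.camera('side')
cv2.imwrite('pics/g21.png',cv2.resize(s[130:210,240:320],(600,600)))
E
```

```text
t 31.6667 tcp [ 0.6562 -0.0147  0.0604] jaw 22.0 q [-1. 19.  8. 78.  0. 67.] open 0.0233 F [-0.3 -1.  -0.3]
  shift cm [-9.03 22.09 -6.93] turn -0.0 (alt +180.0) dq1 19.2
  shift cm [ 2.97 22.11 -6.98] turn -0.0 (alt +180.0) dq1 19.2
```

View pics/g21.png

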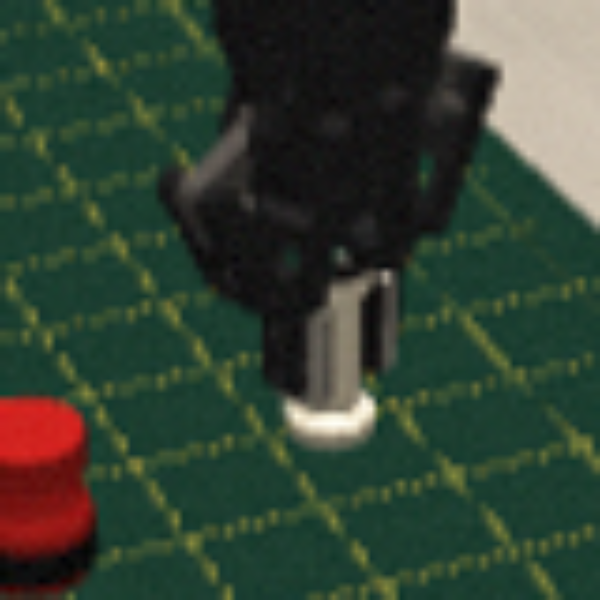

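It's held and lifts with the arm. I'll carry it to the earth base.

>>> play_rows --rows '[[[-1.5,0,0],0,1.6],[[-3.5,0,0],0,1.6],[[-5.5,0.5,-0.2],0,1.6],[[-7,2,-0.6],0,1.6],[[-7,4.5,-1.4],0,1.6],[[-7,7.5,-2.4],0,1.6],[[-7,10.5,-3.3],0,1.6],[[-7,13.5,-4.3],0,1.6],[[-7,16.5,-5.2],0,1.6],[[-7,19.5,-6.1],0,1.6],[[-7,21.5,-6.8],0,1.6],[[-7,22.1,-6.9],0,1.6]]'

```text
time: 32.72
ee_pos: [0.5054, 0.1669, 0.1268]
tcp_rot: [127.9, 90.0, 150.1]
wrist_force: [-0.4, -0.2, -0.2]
opening: 0.0235
```

>>> play_rows --rows '[[[0,0,0],0,1.6],[[0,0,0],0,1.6],[[0,0,0],0,1.6]]'

```text
time: 32.97
ee_pos: [0.5085, 0.164, 0.1267]
tcp_rot: [-100.6, 90.0, -78.6]
wrist_force: [-0.3, -0.6, -0.3]
opening: 0.0238
```

```bash
python3 plan.py .5089 .1642 .04 22;python3 - <<'E'
from h import *
s,_=bot.camera('side')
cv2.imwrite('pics/g22.png',cv2.resize(s[90:190,160:260],(600,600)))
E
```

```text
t 32.9667 tcp [0.5085 0.164  0.1267] jaw 21.9 q [18.  2. -5. 83. -0. 86.] open 0.0238 F [-0.3 -0.6 -0.3]
  shift cm [8.67 0.01 0.05] turn -0.1 (alt +179.9) dq1 0.0
```

View pics/g22.png

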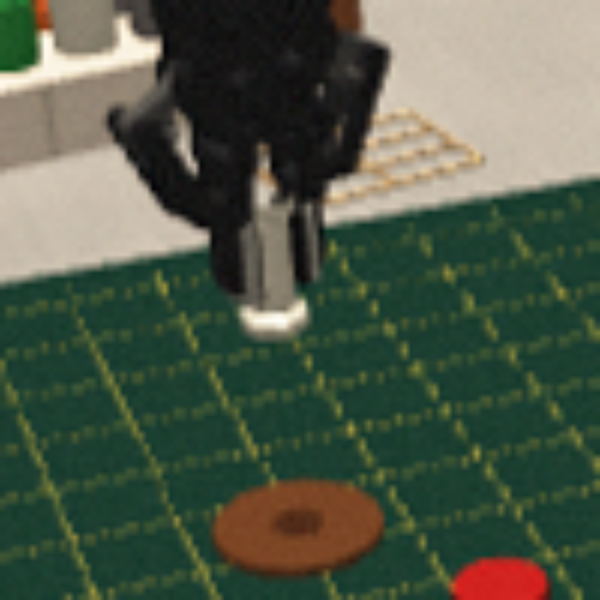

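>>> play_rows --rows '[[[1,0,0.1],0,1.6],[[3,0,0.1],0,1.6],[[5.5,0,0.1],0,1.6],[[7.5,0,0.1],0,1.6],[[8.7,0,0.1],0,1.6],[[9.2,0,0.1],0,1.6],[[9.5,0,0.1],0,1.6],[[9.5,0,0.1],0,1.6],[[9.5,0,0.1],0,1.6]]'

```text
time: 33.77
ee_pos: [0.5097, 0.165, 0.0328]
tcp_rot: [-4.5, 89.9, 17.5]
wrist_force: [-0.1, -0.1, -0.0]
opening: 0.0236
```

```bash
python3 plan.py .5089 .1642 .0235 22;python3 - <<'E'
from h import *
s,_=bot.camera('side')
cv2.imwrite('pics/g23.png',cv2.resize(s[130:200,175:245],(600,600)))
E
```

```text
t 33.7667 tcp [0.5097 0.165  0.0328] jaw 22.0 q [ 18.   4. -13.  73.  -0.  86.] open 0.0236 F [-0.1 -0.1 -0. ]
  shift cm [ 0.93 -0.04 -0.1 ] turn -0.0 (alt +180.0) dq1 -0.1
```

View pics/g23.png

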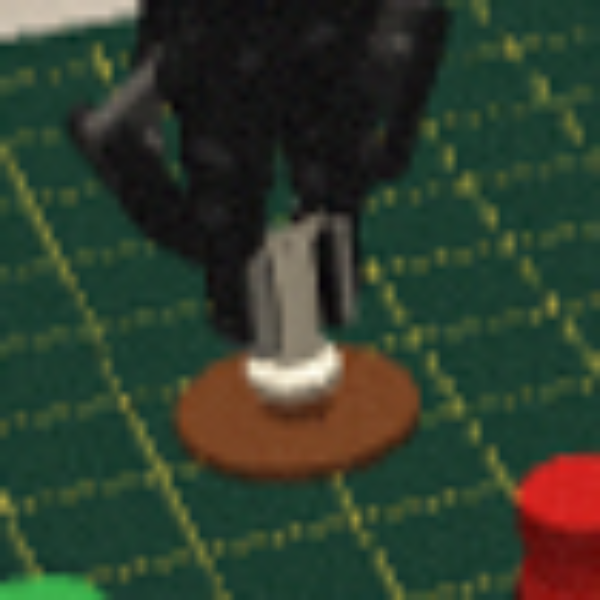

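>>> play_rows --rows '[[[0.3,0,-0.1],0,1.6],[[0.6,0,-0.1],0,1.6],[[0.7,0,-0.1],0,1.6],[[0.7,0,-0.1],0,1.6]]'

```text
time: 34.15
ee_pos: [0.5079, 0.1644, 0.0246]
tcp_rot: [178.8, 90.0, -159.2]
wrist_force: [-0.0, 0.3, -1.1]
opening: 0.0239
```

>>> play_rows --rows '[[[0.1,0,0],0,1.6],[[0.1,0,0],0,1.6],[[0.1,0,0],0,1.6]]'

```text
time: 34.4
ee_pos: [0.5081, 0.1645, 0.0239]
tcp_rot: [140.8, 90.0, 162.7]
wrist_force: [-0.3, 0.2, 0.2]
opening: 0.0236
```

>>> play_rows --rows '[[[0.1,0,0],0,1.6],[[0.1,0,0],0,1.6],[[0.1,0,0],0,1.6]]'

```text
time: 34.65
ee_pos: [0.508, 0.1645, 0.0228]
tcp_rot: [-172.5, 90.0, -150.6]
wrist_force: [0.3, 0.3, -0.8]
opening: 0.0232
```

>>> play_rows --rows '[[[0.1,0,0],0,1.6],[[0.1,0,0],0,1.6],[[0.1,0,0],0,1.6]]'

```text
time: 34.9
ee_pos: [0.5084, 0.1646, 0.0226]
tcp_rot: [-5.2, 89.9, 16.8]
wrist_force: [-0.7, -0.6, 5.7]
opening: 0.0237
```

>>> play_rows --rows '[[[0.1,0,0],0,1.6],[[0.1,0,0],0,1.6],[[0.1,0,0],0,1.6]]'

```text
time: 35.15
ee_pos: [0.5087, 0.1647, 0.0225]
tcp_rot: [-4.7, 89.9, 17.3]
wrist_force: [-3.5, -1.0, 12.8]
opening: 0.0237
```

In contact. I'll open slowly, then lift clear.

>>> play_rows --rows '[[[-0.1,0,0],0,2.4],[[-0.1,0,0],0,2.6],[[-0.1,0,0],0,2.9],[[-0.1,0,0],0,3.3],[[-0.1,0,0],0,3.8],[[-0.1,0,0],0,4.6],[[-0.1,0,0],0,5.5],[[-0.1,0,0],0,6.0],[[-0.1,0,0],0,6.0],[[-0.1,0,0],0,6.0]]'

```text
time: 35.98
ee_pos: [0.5081, 0.1645, 0.0219]
tcp_rot: [161.8, 90.0, -176.3]
wrist_force: [-0.3, 0.4, 0.0]
opening: 0.0596
```

Run:
```python
from h import *
s,_=bot.camera('side')
cv2.imwrite('pics/g24.png',cv2.resize(s[130:200,175:245],(600,600)))
```

```text
(no output)
```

View pics/g24.png

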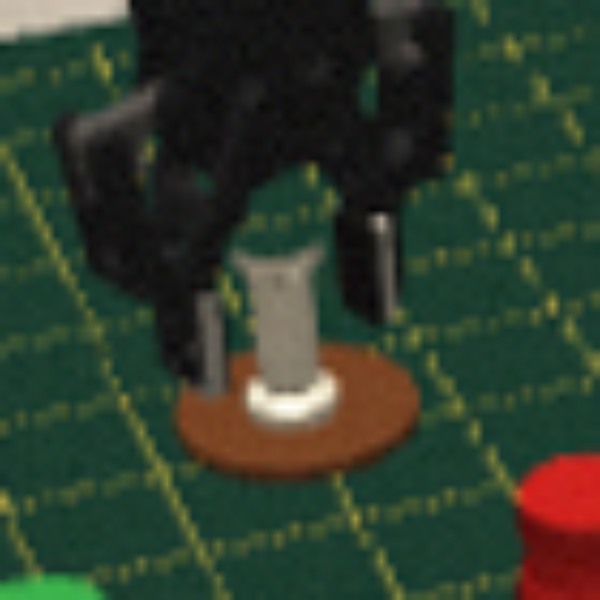

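The column stands upright. I'll lift and back off towards the start pose so the cameras see everything.

>>> play_rows --rows '[[[-1.5,0,0],0,6.0],[[-4,0,0],0,6.0],[[-8,0,0],0,6.0],[[-12,0,0],0,6.0],[[-16,0,0],0,6.0],[[-18,3,0],0,6.0],[[-18,7,0],0,6.0],[[-18,11,-1],0,6.0],[[-18,15,-3],0,6.0],[[-18,19,-5],0,6.0],[[-18,23,-7],0,6.0],[[-18,26,-9],0,6.0]]'

```text
time: 37.03
ee_pos: [0.3287, 0.3711, 0.2018]
tcp_rot: [35.8, 90.0, 57.8]
wrist_force: [-1.1, 0.3, 0.1]
opening: 0.0601
```

>>> play_rows --rows '[[[0,1,-3],0,6.0],[[0,2,-7],0,6.0],[[0,3,-10],0,6.0],[[0,3,-10],0,6.0],[[0,3,-10],0,6.0],[[0,3,-10],0,6.0]]'

```text
time: 37.53
ee_pos: [0.2265, 0.3606, 0.2021]
tcp_rot: [23.1, 89.9, 45.1]
wrist_force: [1.5, -0.7, 0.7]
opening: 0.0598
```

```bash
python3 meas.py pics/m2.png
python3 - <<'E'
from h import *
from ov import *
s,_=bot.camera('side');t,d=bot.camera('top')
cv2.imwrite('pics/f_top.png',t);cv2.imwrite('pics/f_side.png',s)
P=pts('top',d)
for n,(u,v) in (('jr',(254,208)),('jg',(255,266)),('jy',(265,120))):
    q=P[v-20:v+20,u-20:u+20];m=abs(q[...,2]-.055)<.006;print(n,q[m].mean(0).round(4))
E=(.5089,.1645)
C=[.48,-.1868]
a=np.hstack([ov('top',t,E,[(.006,.04),(.006,.015)],18,11),ov('side',s,E,[(.006,.04),(.006,.015)],18,11)])
cv2.imwrite('pics/f_col.png',a)
cv2.imwrite('pics/f_dock.png',cv2.resize(s[190:300,180:300],(654,600)))
E
```

```text
0.048 135 [ 0.4634 -0.1458  0.048 ] ((466.5035400390625, -155.5560302734375), (44.0002326965332, 97.10348510742188), 23.044343948364258)
in dock 0.0407 -0.0001
0.088 113 [ 0.4538 -0.1261  0.0878] ((454.5259704589844, -126.13092803955078), (29.625181198120117, 28.91593360900879), 89.46977996826172)
in dock 0.0625 0.0014
jr [0.5553 0.0049 0.0544]
jg [0.3955 0.004  0.0546]
jy [ 0.8052 -0.0283  0.0541]
```

View pics/f_col.png

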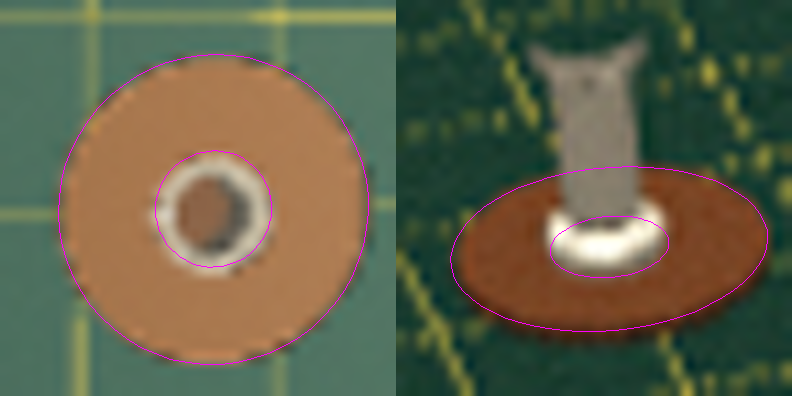

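View pics/m2.png

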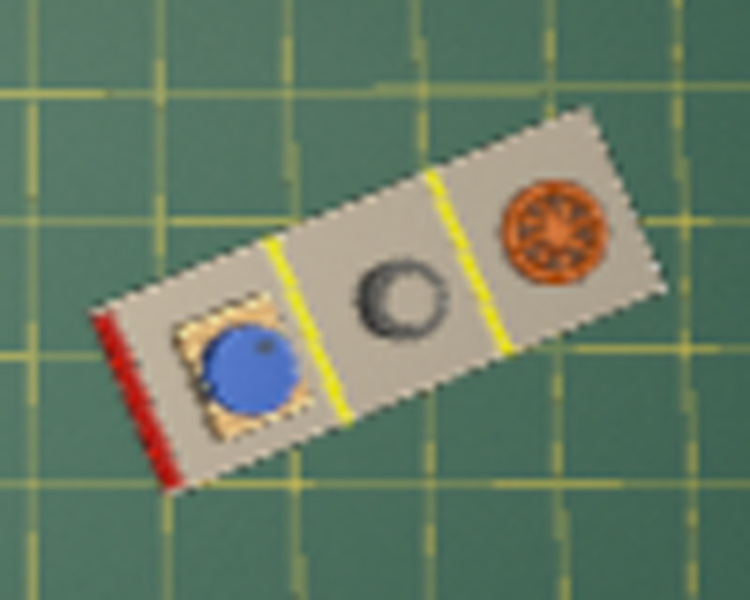

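View pics/f_side.png

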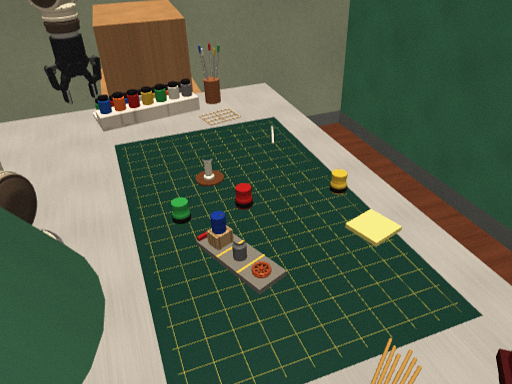

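Run:
```python
from h import *
DC=np.array([.4785,-.1835]);a=np.radians(112);dd=np.array([np.cos(a),np.sin(a)]);e=np.array([-dd[1],dd[0]])
for n,u,v,z in(('crate',246,368,.048),('drum',250,369,.088),('churn(body)',402,299,.035),('wheel',555,232,.026)):
    p=ray('top',270+u/7.5-.5,195+v/7.5-.5,z)[:2];print(n,p.round(4),((p-DC)@dd).round(4),((p-DC)@e).round(4))
o=bot.get_obs();print(o['time'],np.abs(o['qd']).max())
bot.job_done()
```

```text
crate [ 0.4539 -0.1275] 0.0612 0.0018
drum [ 0.454  -0.1244] 0.064 0.0006
churn(body) [ 0.4789 -0.1873] -0.0037 0.001
wheel [ 0.5038 -0.2468] -0.0681 0.0003
37.6833 0.2245299864467539
the job is handed in; nothing more can be done
```

The yard is laid out and the job was handed in at 37.7 s. Nothing was dropped, and the jars stayed put. The hand-in gives no verdict, so the results below are my own final camera checks, with positions in the dock frame.

| Item | Where it ended | Limit |
|---|---|---|
| Crate | x = 61 mm, y = 2 mm (centre 62, 0) | ±12 mm |
| Churn | x = -4 mm, y = 1 mm (centre -4, 0), upright | ±12 mm |
| Wheel | x = -68 mm, y = 0 mm (centre -70, 0), flat | ±12 mm |
| Drum | on the crate, about 3 mm off its centre | 10 mm |
| Column | upright on the earth base, about 2 mm off its centre | 12 mm |
| Jars | under 1 mm change, all three | 20 mm |

Some checks were weaker or disagreed:
- **Column grip:** the fingers stopped at about 23 mm on the 20 mm shaft, even after I regripped. The column hung slightly tilted while carried, but it stood upright once released.
- **Churn and column:** the top camera gave almost no usable depth on these two, so I judged them from their outlines. For the churn's starting position the two cameras differed by up to about 6 mm.
- **Crate:** my depth check picked up part of the churn as well, so the crate's figure comes from its top-face corners. They agree with where it was released, to within about 2 mm.

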